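# Pin the castle nut of a padlock rack's swing arm and load its hooks

### The job

Make the padlock rack on the plywood board safe to load: turn the castle nut on top of its post clockwise until it is tight, then on to the first slot that faces the lock pin, and push the lock pin fully home through that slot. After that hang every padlock that stands on the low drawer unit by its shackle on the rack's arm, one to a hook, and leave everything else where it is.

Things in the scene. Friction and masses are not known exactly. Their poses are not given: they have to be found in the camera images.
- rack: padlock rack bolted on the plywood board (board top z = 0.03). Origin: foot of its 38 mm post, whose axis is z. Near the post's top a dark flat bar, the arm (12 mm thick, top 112 mm above the origin), runs 275 mm along -y; three hooks stick out of it along -x. On top of the post: washer (53 mm wide), castle nut, threaded stud. Only nut and lock pin move
- nut_centre (a point): centre of the castle nut's steel hexagon: 50 mm across flats, 25 mm tall, from 14 mm below to 11 mm above this point; on it a slotted crown, 46 mm wide, 14 mm tall, six slots 10 mm wide, each over the middle of a flat. Take it by two opposite flats from above; 60 mm round the axis is free for fingers. Axes turn with the nut and are the rack's when joint castle_nut reads 0
- castle_nut (a joint): nut angle, rad; grows clockwise from above (tightening); starts at -3.2 to -2.2. At 0 it seats; beyond, it tightens (0.35 N m loose, 0.6 at 0.5, 0.75 at 0.8, stop at 0.95) and stays where left up to 0.7 (springs back to that). At 0.50, and each 1.047 rad before, a slot faces the pin; two opposite flats then face along the rack's y axis
- stud_hole (a point): centre of the 8 mm cross hole in the 25 mm stud inside the nut's crown, on the post axis, 147 mm above the rack's origin. The hole, and the lock pin that belongs in it, run along the rack's y axis; the pin comes from the -y side. Site axes: the rack's
- lock_pin (a joint): travel of the lock pin, m: 0 = drawn back (start), 0.052 = home, knob against the square lug that guides it. A 6 mm steel rod on top of the arm, sliding along the rack's +y axis into slot and stud. It enters only with a slot within about 0.1 rad of it, else it strikes the crown at 0.037. Sliding takes about 3 N; it stays where it is left
- pin_knob (a point): centre of the lock pin's round knob, 18 mm across, 12 mm long, axis along the rack's y axis, 35 mm above the arm's top. Drawn back it stands 144 mm from the post axis, home 92 mm. To send the pin home, push the knob's outer end along the rack's +y axis. Axes: the rack's
- drawer_unit: low grey drawer unit with a black rubber top on which the padlocks stand, fixed on the bench right of the vice; 227 mm (x) by 250 mm (y), 80 mm tall. Origin: centre of its underside. Behind it, at x > 0.67, stands the tall orange lever press
- vice_top (a point): highest point, z = 0.223, of the fixed red bench vice that stands between the drawer unit and the rack and fills x 0.20 to 0.60, y -0.13 to 0.11; carry padlocks over it
- hook1 (a point): point on hook 1, a straight level steel bar, 6 mm thick, 85 mm from the post axis, its axis 100 mm above the rack's origin. The bar leaves the arm along the rack's -x axis; this point is on its axis, 55 mm from the arm's middle; 29 mm farther out it bends up: the tip ends 40 mm out from here, 13 mm above the axis. Axes: the rack's
- hook2 (a point): point on hook 2, a straight level steel bar, 6 mm thick, 165 mm from the post axis, its axis 100 mm above the rack's origin. The bar leaves the arm along the rack's -x axis; this point is on its axis, 55 mm from the arm's middle; 29 mm farther out it bends up: the tip ends 40 mm out from here, 13 mm above the axis. Axes: the rack's
- hook3 (a point): point on hook 3, a straight level steel bar, 6 mm thick, 245 mm from the post axis, its axis 100 mm above the rack's origin. The bar leaves the arm along the rack's -x axis; this point is on its axis, 55 mm from the arm's middle; 29 mm farther out it bends up: the tip ends 40 mm out from here, 13 mm above the axis. Axes: the rack's
- padlock_a_mid (a point): centre, half-way up, of a block-shaped steel padlock, 0.36 kg, 71 mm tall (may be absent), at first upright on the drawer unit (its top: z = 0.08). Body 32 mm thick (x), 46 wide (y), 36 tall (z), ending 0.5 mm above this point; over it the shackle, an 8 mm bow in the y-z plane, opening 21 wide, 27 tall. Grasp the body's narrow sides (along y), 8 mm below this point
- padlock_a_eye (a point): topmost point of the opening in the shackle of the same padlock, 27.5 mm above its centre; once hung it rests on the hook's bar, 3 mm above the bar's axis
- padlock_b_mid (a point): centre, half-way up, of a block-shaped steel padlock, 0.36 kg, 71 mm tall (may be absent), at first upright on the drawer unit (its top: z = 0.08). Body 32 mm thick (x), 46 wide (y), 36 tall (z), ending 0.5 mm above this point; over it the shackle, an 8 mm bow in the y-z plane, opening 21 wide, 27 tall. Grasp the body's narrow sides (along y), 8 mm below this point
- padlock_b_eye (a point): topmost point of the opening in the shackle of the same padlock, 27.5 mm above its centre; once hung it rests on the hook's bar, 3 mm above the bar's axis
- padlock_c_mid (a point): centre, half-way up, of a block-shaped steel padlock, 0.36 kg, 71 mm tall (may be absent), at first upright on the drawer unit (its top: z = 0.08). Body 32 mm thick (x), 46 wide (y), 36 tall (z), ending 0.5 mm above this point; over it the shackle, an 8 mm bow in the y-z plane, opening 21 wide, 27 tall. Grasp the body's narrow sides (along y), 8 mm below this point
- padlock_c_eye (a point): topmost point of the opening in the shackle of the same padlock, 27.5 mm above its centre; once hung it rests on the hook's bar, 3 mm above the bar's axis
- oil_bottle: amber oil dropper bottle with a red spout, 33 mm wide and 98 mm tall, standing at the back left of the plywood board; bystander, to be left alone. Origin: centre of its underside
- lock_spray: small dark blue spray can with a black cap, 35 mm wide, 116 mm tall, standing at the left of the plywood board; bystander, to be left alone. Origin: centre of its underside
- cylinder_brass: brass double lock cylinder, 64 mm long, lying on the bench behind the vice; bystander, to be left alone. Origin: centre of its underside
- pin_block: drilled steel block 62 x 42 mm, 30 mm tall with its pins, on the bench behind the vice; bystander, to be left alone. Origin: centre of its underside
Not all that is in view belongs to the job. Leave any blue look-alike of the part that bears padlock_c_mid alone.

How it is judged:
By the outcome, as a careful person would: the job done as asked, in the order asked, and still so for the second after the job is handed in, with the robot touching nothing.
Of padlock_a, padlock_b, padlock_c only 2 to 3 are there at a start; the rules pass over those that are not, and their reading is None.
At some moment in a run one of padlock_a, padlock_b, padlock_c may be knocked a few centimetres aside while the robot is not near it.
It also fails if it takes over 210 s, if anything falls off the work surface, if the arm or the gripper's body presses on something with over 40 N, if the wrist force passes 120 N, or if a joint passes its speed limit or range.

### The arm

A 7-joint arm with a two-finger parallel gripper is mounted at the origin on a cart in front of the work surface, level with it; the furniture and walls round the work are solid. World frame = base frame: x ahead of the robot, y to its left, z up, the work surface at z = 0. Lengths are in m, angles in rad, forces in N, time in s.
With the tool pointing down it reaches from about 0.4 to 0.85 m from the base axis. Payload 10.4 kg.
Tool frame: the origin (TCP) lies between the finger pads; the fingertips stand ahead of it and the grasp point (between the pads) lies 5 mm behind it (manip.tip_extent is the z of the fingertips in the tool frame, in m); z points along the fingers, y is the line along which they close (so a half turn about z gives the same grasp; the last joint's range is limited). The gripper opens to 85 mm and grips with 20 to 120 N. Pads are 22 mm wide; open, the fingers measure 114 mm over their backs; the gripper's body (76 mm by 85 mm) begins 54 mm behind the grasp point. The pads swing forward as they close: fully open they stand 13 mm farther back than shut.
Start: joints at [-1.264, 0.332, -0.065, 1.46, 0.022, 1.35, -0.088], TCP at [0.202, 0.591, 0.245] pointing down, gripper open.
Joint ranges: [-2.6, 2.6], [-0.5, 2.12], [-1.47, 1.34], [0.16, 2.42], [-1.27, 4.41], [0.06, 2.06], [-2.6, 2.6]. Speed limits (rad/s): [2.22, 2.22, 2.79, 2.79, 3.14, 3.14, 3.14].

### API

Orientations are given as a unit quaternion [x, y, z, w].
In Python, from workcell import status, viewer, manip gives the robot as it stands.
- The arm moves only by the tool play_rows, never from a script. Its argument "plan" is one flat list of numbers, 7 for each row, row after row: the turn, a rotation vector about the tool's x, y, z in degrees, then the shift along the tool's x, y, z in m, then the opening, from 0 (shut) to 1 (fully open). In form: [ax, ay, az, dx, dy, dz, grip, ax, ay, az, dx, dy, dz, grip, ...]. A call has 1 to 20 rows; each row is the pose to reach, as a shift and turn from the pose commanded when the call began, along the tool's axes at that moment; what a row does not reach only later rows make up. A row lasts 1/8 s, in which the tool goes at most 62.5 mm and 10.7 degrees, less where a joint would pass 70% of its speed; a pose out of reach is approached as far as the arm can. A call with a gripper value outside its range is refused whole. The fingers move at their own pace and stop on an object; "squeeze" is the grip in N (left out, the last holds). Time passes only in rows, so rows that repeat a pose let the fingers close. It gives the time, the measured TCP pose, the force, the opening and the grip force at its end, in the units of the state.
- status.get_obs(): the state, without advancing time (a new reading comes with each control period).
- viewer.camera(name): name is "scene" or "top" or "wrist"; returns the picture (420x560x3 uint8, red, green, blue); there is no depth.
- viewer.camera_model(name): a dict with "fx", "fy", "cx", "cy" (pixels), "R" (3x3) and "t" (3): a world point X has camera coordinates R X + t. Camera axes: x right, y down, z forward; pixel columns grow to the right and rows downward; lengths in m; the calibration is good to about 2 mm. The wrist camera is an equidistant fisheye: a pixel r from the principal point sees the ray r / f radians off the axis. A picture is of the moment at which its call begins: read the wrist's pose just before it. camera_model takes no time and is no camera call; for the wrist camera it gives the pose at the moment of the call.
- manip.hand_in(): hands the job in; it is judged then, once.
The state is a dict: "clock": time; "joint_pos": joint angles; "joint_velocities": joint speeds; "tau": joint torques, N m; "position": TCP position; "ee_rot": TCP orientation; "ft_force": force on the tool from outside, world axes, zero at the start; "torque": the same for the moment, N m; "grip_width": opening from 0.0 (shut) to 1.0 (fully open); "grasp_force": force on a finger pad.
Only numpy, scipy, OpenCV 4.12 (cv2) and the standard library are available. Lean on these libraries where they do the work, as an engineer would, in place of code of your own. Each camera call takes 0.05 s, during which the arm holds its last target. There are 200 camera calls.

## Working session

There is one attempt and no reset: what is moved stays moved. The work goes in short steps, Python scripts to look and compute and a tool call to move; the robot and the scene stay as the last step left them, time stands still between calls to the robot, and variables do not carry over. Pictures are saved under pics/ and viewed, at most 14 in all, crops included, and the job is handed in when it is done.

Besides the shell and the picture viewer there is one more tool, called after "Emit:" as name(argument=value, ...) on one line, values as JSON. play_rows: Moves the arm, as the interface text tells. Its arguments: {"type":"object","properties":{"plan":{"type":"array","items":{"type":"number"}},"squeeze":{"type":"number"}},"required":["plan"]}

```bash
mkdir -p pics; ls; python3 - <<'E'
from workcell import status, viewer, manip
import cv2
o=status.get_obs();print(o)
print(manip.tip_extent)
for n in("scene","top","wrist"):
    m=viewer.camera_model(n);print(n,m)
    cv2.imwrite(f"pics/{n}0.png",viewer.camera(n)[:,:,::-1])
E
```

```text
pics
{'clock': 0.0, 'joint_pos': array([-1.26359095,  0.33288529, -0.06470594,  1.46097224,  0.02156694,
        1.34992282, -0.08850432]), 'joint_velocities': array([-0.00121659, -0.0010656 ,  0.00010947, -0.00010216, -0.00185744,
        0.00064279,  0.00076638]), 'tau': array([-2.42467559e-04, -6.25448942e+01,  4.89546626e-02, -3.91618824e+01,
        1.61172647e-02,  9.66717635e-03,  1.15633472e-05]), 'position': array([0.20228169, 0.59096059, 0.2444928 ]), 'ee_rot': array([ 1.64148568e-01,  9.86435345e-01, -7.39580595e-04, -1.04252051e-04]), 'ft_force': array([-0.46427706,  0.72899948, -0.11075464]), 'torque': array([-0.03667215,  0.02671029, -0.00662135]), 'grasp_force': 0.0, 'grip_width': 1.0002987233625849}
0.014
scene {'fx': 379.19858395518946, 'fy': 379.19858395518946, 'cx': 279.3831082489379, 'cy': 209.03492967460042, 'R': array([[ 0.77707508, -0.62938912, -0.0048645 ],
       [-0.26247119, -0.317016  , -0.91137793],
       [ 0.57206923,  0.70948587, -0.41154174]]), 't': array([-0.36213683,  0.29919185,  0.88898131])}
top {'fx': 534.751907696158, 'fy': 534.751907696158, 'cx': 277.73422896371727, 'cy': 211.2531701010759, 'R': array([[ 1.36068384e-02, -9.99904827e-01,  2.27822352e-03],
       [-9.73924103e-01, -1.37692554e-02, -2.26455842e-01],
       [ 2.26465659e-01,  8.62531247e-04, -9.74018769e-01]]), 't': array([0.09701401, 0.5946017 , 1.91414527])}
wrist {'fx': 325.19226210127806, 'fy': 325.19226210127806, 'cx': 284.8873573759519, 'cy': 209.87681733863568, 'R': array([[ 0.32434326,  0.94593593, -0.00258054],
       [ 0.89932193, -0.30751208,  0.31089611],
       [ 0.29329426, -0.10315779, -0.9504404 ]]), 't': array([-0.62326878, -0.03946732,  0.38107222])}
```

View pics/top0.png

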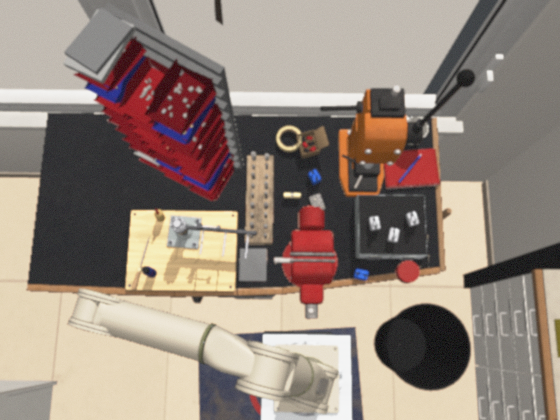

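View pics/scene0.png

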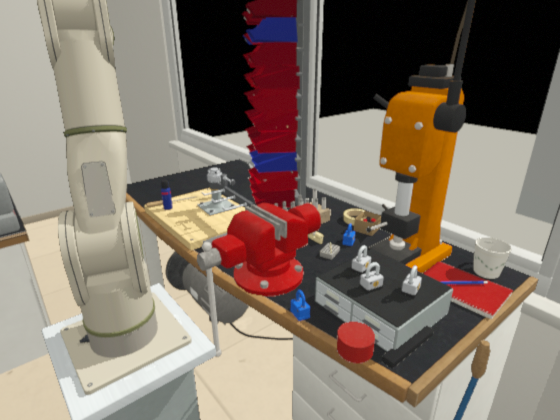

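Top view: the rack post is near (184,228) with its arm running right to about (248,232). Three steel padlocks stand on the drawer unit at (375,223), (394,235) and (412,218). The blue look-alikes at (314,176) and (361,273) stay put. Next I enlarge the crops.

```bash
python3 - <<'E'
import cv2,numpy as np
t=cv2.imread("pics/top0.png")
a=cv2.resize(t[195:275,120:265],None,fx=5.5,fy=5.5,interpolation=cv2.INTER_CUBIC)[:, :797]
b=cv2.resize(t[195:265,350:434],None,fx=7,fy=7,interpolation=cv2.INTER_CUBIC)
w=cv2.imread("pics/wrist0.png")
cv2.imwrite("pics/ra.png",a);cv2.imwrite("pics/pb.png",b)
E
```

```text
(no output)
```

View pics/ra.png

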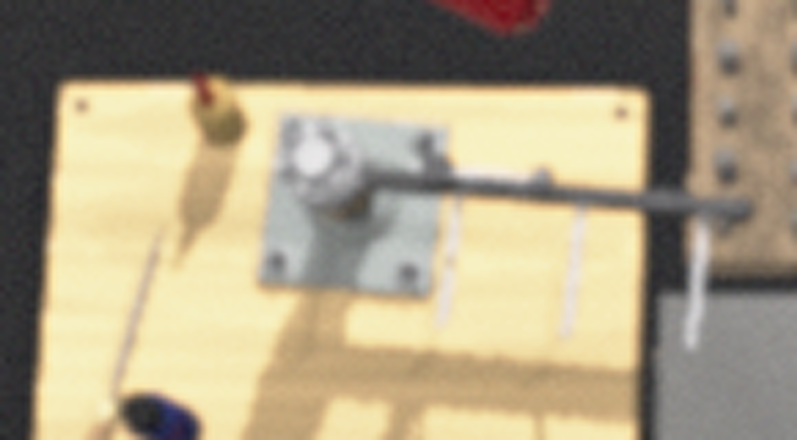

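View pics/wrist0.png

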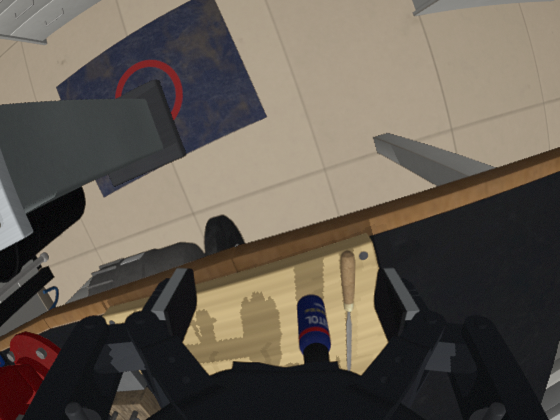

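Crop: the stud top is at top-image px (176.9,223.5), the arm end near (255.5,233.5) and the hook 3 tip near (245.5,257.7). The wrist view shows the spray can and the board edge, but not the rack.

```bash
cat > h.py <<'E'
import numpy as np, cv2
from scipy.spatial.transform import Rotation as Rn
from workcell import status, viewer, manip
def ray(n,u,v,m=None):
    m=m or viewer.camera_model(n); a=(u-m['cx'])/m['fx']; b=(v-m['cy'])/m['fy']
    if n=='wrist':
        r=np.hypot(a,b)+1e-12; d=np.array([a/r*np.sin(r),b/r*np.sin(r),np.cos(r)])
    else: d=np.array([a,b,1.])
    R=np.array(m['R']); return -R.T@m['t'], R.T@d
def at(n,u,v,z,m=None):
    c,d=ray(n,u,v,m); return c+d*(z-c[2])/d[2]
def proj(n,X,m=None):
    m=m or viewer.camera_model(n); p=np.array(m['R'])@X+m['t']
    if n=='wrist':
        r=np.hypot(*p[:2]); k=np.arctan2(r,p[2])/r
        return m['cx']+m['fx']*k*p[0], m['cy']+m['fy']*k*p[1]
    return m['cx']+m['fx']*p[0]/p[2], m['cy']+m['fy']*p[1]/p[2]
def tool(): 
    o=status.get_obs(); return np.array(o['position']), Rn.from_quat(o['ee_rot'])
def goal(P,yawdeg):
    """shift/turn in tool axes to reach tool-down pose at P with tool y axis at yaw (deg) mod 180"""
    p,R=tool(); best=None
    for y in (yawdeg,yawdeg+180):
        a=np.radians(y); Y=np.array([np.cos(a),np.sin(a),0]); Z=np.array([0,0,-1.]); X=np.cross(Y,Z)
        G=Rn.from_matrix(np.c_[X,Y,Z]); rv=(R.inv()*G).as_rotvec(degrees=True)
        if best is None or np.linalg.norm(rv)<np.linalg.norm(best): best=rv
    return np.round(best,2), np.round(R.inv().apply(np.array(P)-p),4)
def snap(n,f,crop=None,k=1):
    m=viewer.camera_model(n); im=viewer.camera(n)[:,:,::-1]
    if crop: x0,y0,x1,y1=crop; im=cv2.resize(im[y0:y1,x0:x1],None,fx=k,fy=k,interpolation=cv2.INTER_CUBIC)
    cv2.imwrite("pics/"+f,im); return m
E
python3 - <<'E'
from h import *
s=at('top',176.9,223.5,.187);e=at('top',255.5,233.5,.136);h=at('top',245.5,257.7,.143)
print(s,e,h)
d=(s-e)[:2];print(np.linalg.norm(d),np.degrees(np.arctan2(-d[0],d[1])))
for u,v in((375,223),(394,235),(412,218)):print(at('top',u,v,.12))
for f in ((375,218),(376,228)): print(at('top',*f,.12))
for f in ((361,262),(372,276),(412,281)): print(at('scene',*f,.1))
E
```

```text
[0.51714094 0.45326819 0.187     ] [0.49540875 0.18283327 0.136     ] [0.4076884 0.2154708 0.143    ]
0.271306722792434 -4.594424323504889
[ 0.54277208 -0.24457314  0.12      ]
[ 0.49992165 -0.31125769  0.12      ]
[ 0.56303706 -0.37827812  0.12      ]
[ 0.56115795 -0.24508028  0.12      ]
[ 0.52451601 -0.24765202  0.12      ]
[ 0.54998126 -0.23711645  0.1       ]
[ 0.52085854 -0.29617183  0.1       ]
[ 0.57843649 -0.3707873   0.1       ]
```

View pics/pb.png

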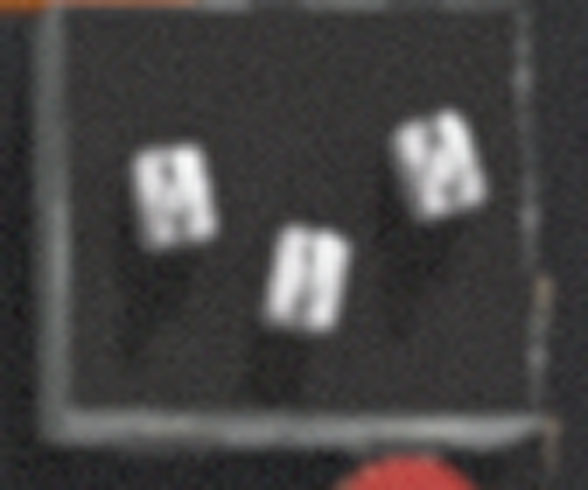

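The rack axis comes out near (0.517, 0.453) with yaw about -4.6°. I'll move so the wrist camera looks down on the nut.

Emit:
play_rows(plan=[0,0,0,-0.03,0,-0.05,1,0,0,0,-0.085,-0.006,-0.055,1,0,0,0,-0.14,-0.01,-0.055,1,0,0,0,-0.195,-0.013,-0.055,1,0,0,0,-0.25,-0.017,-0.055,1,0,0,0,-0.305,-0.02,-0.055,1,0,0,0,-0.36,-0.024,-0.055,1,0,0,0,-0.4,-0.027,-0.055,1,0,0,0,-0.423,-0.028,-0.055,1,0,0,0,-0.423,-0.028,-0.055,1,0,0,0,-0.423,-0.028,-0.055,1,0,0,0,-0.423,-0.028,-0.055,1], squeeze=100)

```text
clock: 1.65
position: [0.5924, 0.4289, 0.3006]
ee_rot: [0.163, 0.987, 0.0, -0.0]
ft_force: [0.3, -0.3, 0.7]
grip_width: 1.003
grasp_force: 0.0
```

```bash
python3 - <<'E'
from h import *
import pickle
m=snap('wrist','w1.png',(0,0,560,420),1.42); pickle.dump(m,open('w1.pkl','wb'))
o=status.get_obs();print(o['clock'],o['position'],o['joint_pos'],goal([.517,.453,.3],71))
print(proj('wrist',[.517,.453,.187],m))
E
```

```text
1.7 [0.59256426 0.42876141 0.3006088 ] [-0.76173094  0.56495463  0.12767023  1.02788299 -0.06879372  1.55218035
  0.59006868] (array([ 0.03, -0.02,  0.19]), array([ 0.0793, -0.0014,  0.0006]))
(np.float64(283.96269610433836), np.float64(109.19723763083476))
```

View pics/w1.png

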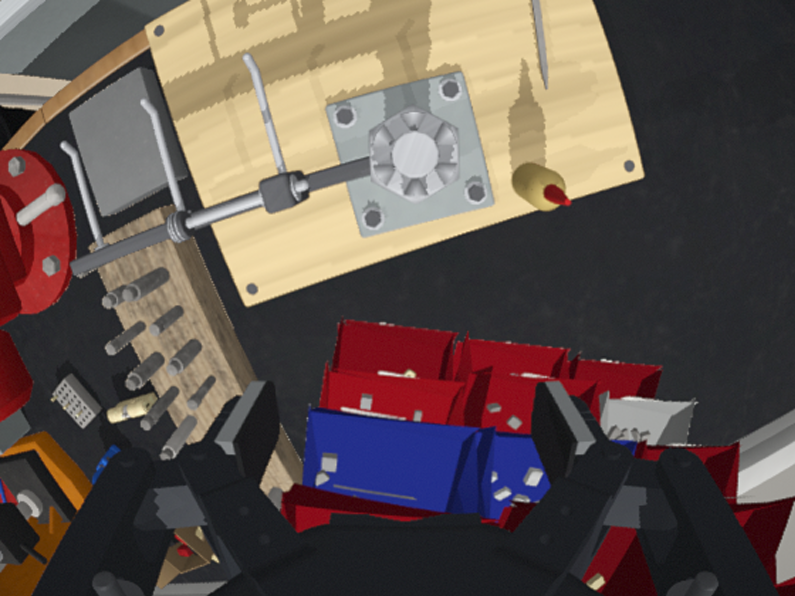

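The nut is at (415,155) in the 1.42× image, with the pin, lug and knob along the arm and hook tips at (247,60), (145,103), (65,147). I need a close crop for the nut's angle.

```bash
python3 - <<'E'
import cv2
im=cv2.imread("pics/w1.png")
im=im[90:220,345:485]
cv2.imwrite("pics/w1c.png",cv2.resize(im,None,fx=4.5,fy=4.5,interpolation=cv2.INTER_CUBIC))
E
```

```text
(no output)
```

View pics/w1c.png

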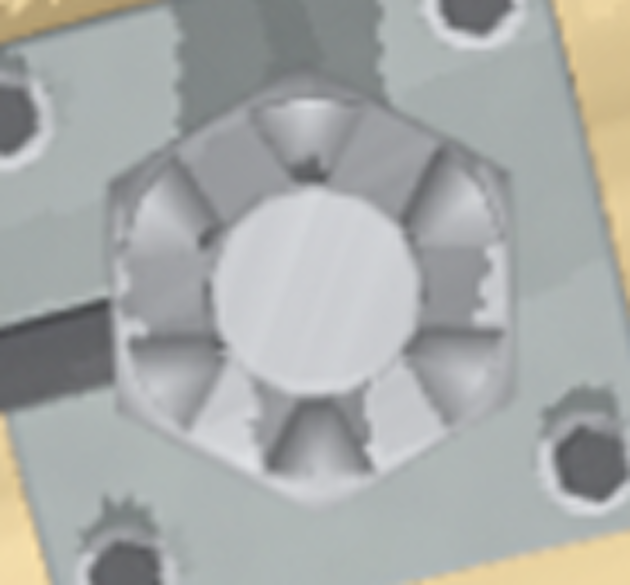

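The hexagon's left and right edges are vertical in the image, so two flats already face the tool's y axis, with slots over the flats. I'll fit the rack pose and nut angle.

```bash
python3 - <<'E'
from h import *
import pickle
from scipy.optimize import least_squares
m=pickle.load(open('w1.pkl','rb')); s=1.42
V=np.array([(310,72),(508,178),(513,395),(315,505),(112,405),(110,185)])/4.5+[345,90]
px=[(65,146),(145,102),(247,59),(74,268)]+list(V)
px=np.array(px)/s
loc=[(-.094,-.245,.112),(-.094,-.165,.112),(-.094,-.085,.112),(0,-.275,.106)]
def res(p):
    x,y,a,n,z0=p; c,s_=np.cos(a),np.sin(a); r=[]
    L=list(loc)+[(0,0,0)]*6
    for i,(l,q) in enumerate(zip(L,px)):
        if i<4: X=[x+c*l[0]-s_*l[1],y+s_*l[0]+c*l[1],.03+l[2]]
        else:
            t=n+np.pi/6+(np.pi/3)*(-(i-4)+0) ; X=[x+.0289*np.cos(t),y+.0289*np.sin(t),.03+.129+.011+z0]
        r+=list(np.array(proj('wrist',X,m))-q)
    return np.r_[r,z0*500]
# vertex 0 is image-up (= tool +x), order clockwise in image
p,R=tool();
for k in range(6):
    f=least_squares(res,[.517,.453,-.08,np.radians(71)+k*np.pi/3,0]); print(k,f.cost,f.x[:2],np.degrees(f.x[2:4]),f.x[4]) if f.cost<300 else 0
    if f.cost<300: print(np.round(f.fun,1)); x,y,a,n,_=f.x
print(goal([x,y,.22],71))
E
```

```text
0 18.941329259426613 [0.5189971  0.45911159] [ -3.85622941 132.35751816] -0.0033597029093422573
[-2.1 -0.7 -2.1 -0.8 -1.4 -2.7  1.4  1.4 -0.  -1.4  0.9 -0.3  0.4  1.4
  0.5  2.2  0.7  0.9 -0.  -0.4 -1.7]
1 18.941329259425867 [0.5189971  0.45911159] [ -3.85622937 132.3575168 ] -0.0033597033339688924
[-2.1 -0.7 -2.1 -0.8 -1.4 -2.7  1.4  1.4 -0.  -1.4  0.9 -0.3  0.4  1.4
  0.5  2.2  0.7  0.9 -0.  -0.4 -1.7]
2 18.941329259425927 [0.5189971  0.45911159] [ -3.85622938 132.35751686] -0.0033597029086481797
[-2.1 -0.7 -2.1 -0.8 -1.4 -2.7  1.4  1.4 -0.  -1.4  0.9 -0.3  0.4  1.4
  0.5  2.2  0.7  0.9 -0.  -0.4 -1.7]
3 18.9413292594958 [0.5189971  0.45911159] [ -3.85622936 132.35752497] -0.0033597078246779626
[-2.1 -0.7 -2.1 -0.8 -1.4 -2.7  1.4  1.4 -0.  -1.4  0.9 -0.3  0.4  1.4
  0.5  2.2  0.7  0.9 -0.  -0.4 -1.7]
4 18.94132925942931 [0.5189971  0.45911159] [ -3.85622939 132.35751913] -0.0033597034800973242
[-2.1 -0.7 -2.1 -0.8 -1.4 -2.7  1.4  1.4 -0.  -1.4  0.9 -0.3  0.4  1.4
  0.5  2.2  0.7  0.9 -0.  -0.4 -1.7]
5 18.941329259482817 [0.5189971  0.45911159] [ -3.85622935 492.35751088] -0.0033597091623112168
[-2.1 -0.7 -2.1 -0.8 -1.4 -2.7  1.4  1.4 -0.  -1.4  0.9 -0.3  0.4  1.4
  0.5  2.2  0.7  0.9 -0.  -0.4 -1.7]
(array([ 0.03, -0.02,  0.19]), array([0.0794, 0.005 , 0.0806]))
```

Emit:
play_rows(plan=[0,0,-1.2,0.04,0.0025,0.03,1,0,0,-1.2,0.079,0.005,0.06,1,0,0,-1.2,0.0794,0.005,0.07,1,0,0,-1.2,0.0794,0.005,0.09,1,0,0,-1.2,0.0794,0.005,0.11,1,0,0,-1.2,0.0794,0.005,0.125,1,0,0,-1.2,0.0794,0.005,0.135,1,0,0,-1.2,0.0794,0.005,0.1376,1,0,0,-1.2,0.0794,0.005,0.1376,1])

```text
clock: 2.82
position: [0.5203, 0.4584, 0.1631]
ee_rot: [0.154, 0.988, 0.0, 0.0]
ft_force: [-0.3, -0.0, 1.3]
grip_width: 0.999
grasp_force: 0.0
```

```bash
python3 - <<'E'
from h import *
o=status.get_obs();print(o['clock'],o['position'],o['ft_force'],o['torque'],np.round(o['joint_pos'],2))
print(goal([.519,.459,.1625],72.4))
snap('wrist','w2.png')
E
```

```text
2.825 [0.52027963 0.45843867 0.16307772] [-0.30222684 -0.03025482  1.3492171 ] [0.00790175 0.00844163 0.04123031] [-0.85  0.53  0.09  1.36 -0.05  1.25  0.5 ]
(array([ 0.03,  0.02, -0.1 ]), array([0.0014, 0.0001, 0.0006]))
```

View pics/w2.png

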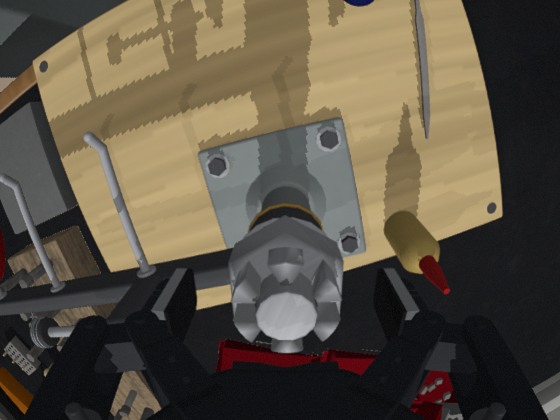

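The nut is centred between the pads (287 against a finger midpoint of 287), so I close.

Emit:
play_rows(plan=[0,0,0,0.0014,0,0,0.5,0,0,0,0.0014,0,0,0.5,0,0,0,0.0014,0,0,0.3,0,0,0,0.0014,0,0,0.3,0,0,0,0.0014,0,0,0.3,0,0,0,0.0014,0,0,0.3], squeeze=100)

```text
clock: 3.62
position: [0.5188, 0.4594, 0.1639]
ee_rot: [0.153, 0.988, 0.001, 0.0]
ft_force: [-1.1, 0.4, 5.2]
grip_width: 0.559
grasp_force: 105.1
```

Emit:
play_rows(plan=[0,0,9,0,0,0,0.3,0,0,18,0,0,0,0.3,0,0,27,0,0,0,0.3,0,0,36,0,0,0,0.3,0,0,45,0,0,0,0.3,0,0,54,0,0,0,0.3,0,0,63,0,0,0,0.3,0,0,72,0,0,0,0.3,0,0,81,0,0,0,0.3,0,0,90,0,0,0,0.3,0,0,99,0,0,0,0.3,0,0,108,0,0,0,0.3,0,0,117,0,0,0,0.3,0,0,126,0,0,0,0.3,0,0,130,0,0,0,0.3,0,0,130,0,0,0,0.3], squeeze=120)

```text
clock: 5.62
position: [0.5198, 0.4595, 0.1641]
ee_rot: [0.96, 0.278, 0.002, -0.001]
ft_force: [4.8, 3.1, 5.8]
grip_width: 0.552
grasp_force: 122.7
```

```bash
python3 - <<'E'
from h import *
o=status.get_obs();print(o['clock'],o['position'],o['ft_force'],o['torque'],np.round(o['joint_pos'],2),o['grip_width'])
p,R=tool();y=R.apply([0,1,0]);print(np.degrees(np.arctan2(y[1],y[0])),R.as_matrix()[:,2])
print(goal([.519,.459,.1635],-93.86))
E
```

```text
5.625 [0.51983507 0.45953878 0.16408802] [4.83298569 3.12778033 5.80920947] [ 0.38351416 -0.97850184 -0.30771409] [-1.14  0.57  0.52  1.38 -0.28  1.26 -1.61] 0.5517964948410745
-57.67695084009039 [ 0.00317457  0.00228566 -0.99999235]
(array([-0.08, -0.21, 36.18]), array([-0.001 ,  0.    ,  0.0006]))
```

Emit:
play_rows(plan=[0,0,9,0,0,0,0.3,0,0,18,0,0,0,0.3,0,0,26,0,0,0,0.3,0,0,32,0,0,0,0.3,0,0,35,0,0,0,0.3,0,0,36.5,0,0,0,0.3,0,0,36.5,0,0,0,0.3,0,0,36.5,0,0,0,0.3])

```text
clock: 6.62
position: [0.5199, 0.4592, 0.1641]
ee_rot: [0.999, -0.036, 0.001, -0.001]
ft_force: [4.4, 0.9, 6.8]
grip_width: 0.557
grasp_force: 123.0
```

```bash
python3 - <<'E'
from h import *
o=status.get_obs();print(o['clock'],o['position'],o['ft_force'],o['torque'],np.round(o['joint_pos'],2),o['grip_width'])
p,R=tool();y=R.apply([0,1,0]);print(np.degrees(np.arctan2(y[1],y[0])),R.as_matrix()[:,2])
snap('wrist','w3.png')
E
```

```text
6.625 [0.51989006 0.45916113 0.16405714] [4.40611627 0.90046489 6.83962539] [ 0.04584842 -0.8147927   0.07304339] [-1.22  0.6   0.64  1.39 -0.36  1.27 -2.2 ] 0.5569303341018869
-94.08823175544075 [ 0.00283127  0.00182213 -0.99999433]
```

View pics/w3.png

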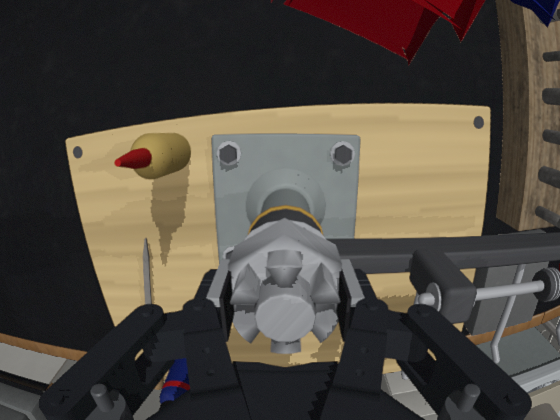

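The tool is aligned with the rack (plate edges square in view), so the nut should be at about 0.50. I release, lift, move beyond the knob with the fingers shut, and lower.

Emit:
play_rows(plan=[0,0,0,0,0,0,1,0,0,0,0,0,0,1,0,0,0,0,0,0,1,0,0,0,0,0,-0.03,1,0,0,0,0,0,-0.08,1,0,0,0,0,0.04,-0.1,0.5,0,0,0,-0.001,0.09,-0.1,0,0,0,0,-0.001,0.14,-0.1,0,0,0,0,-0.001,0.185,-0.1,0,0,0,0,-0.001,0.19,-0.08,0,0,0,0,-0.001,0.19,-0.05,0,0,0,0,-0.001,0.19,-0.02,0,0,0,0,-0.001,0.19,-0.006,0,0,0,0,-0.001,0.19,-0.006,0], squeeze=40)

```text
clock: 8.43
position: [0.5035, 0.2691, 0.1684]
ee_rot: [0.999, -0.037, -0.0, 0.0]
ft_force: [-0.4, -0.7, -0.2]
grip_width: -0.001
grasp_force: 0.0
```

```bash
python3 - <<'E'
from h import *
o=status.get_obs();print(o['clock'],o['position'],o['ft_force'],np.round(o['joint_pos'],2),o['grip_width'])
snap('wrist','w4.png')
E
```

```text
8.425 [0.50350874 0.26911684 0.16835933] [-0.37397615 -0.70981156 -0.23829345] [-1.18  0.32  0.74  1.74 -0.23  1.17 -2.02] -0.000583096960845596
```

View pics/w4.png

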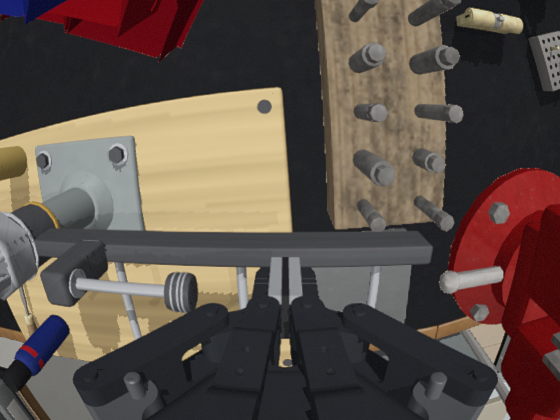

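The shut fingertips (285,290) stand outside the knob (180,292), in line with it. Pushing in +y.

Emit:
play_rows(plan=[0,0,0,0.0025,-0.015,0,0,0,0,0,0.0025,-0.028,0,0,0,0,0,0.0025,-0.036,0,0,0,0,0,0.0025,-0.044,0,0,0,0,0,0.0025,-0.052,0,0,0,0,0,0.0025,-0.06,0,0,0,0,0,0.0025,-0.066,0,0,0,0,0,0.0025,-0.066,0,0])

```text
clock: 9.48
position: [0.5108, 0.3358, 0.1685]
ee_rot: [0.999, -0.036, -0.0, -0.0]
ft_force: [0.3, -0.4, 0.5]
grip_width: 0.002
grasp_force: 0.0
```

Emit:
play_rows(plan=[0,0,0,0,-0.004,0,0,0,0,0,0,-0.008,0,0,0,0,0,0,-0.012,0,0])

```text
clock: 9.85
position: [0.5118, 0.347, 0.1685]
ee_rot: [0.999, -0.037, -0.0, 0.0]
ft_force: [-0.5, -2.5, -0.6]
grip_width: 0.001
grasp_force: 1.3
```

Emit:
play_rows(plan=[0,0,0,0,-0.003,0,0,0,0,0,0,-0.006,0,0,0,0,0,0,-0.006,0,0])

```text
clock: 10.22
position: [0.5122, 0.348, 0.1681]
ee_rot: [0.999, -0.039, -0.002, 0.004]
ft_force: [-9.4, -19.8, 7.1]
grip_width: -0.004
grasp_force: 10.3
```

Resistance came at 111 mm, which matches pin home (98 mm plus about 13 mm of finger). A strike on the crown would have stopped it near 126 mm. Back off, lift and look.

Emit:
play_rows(plan=[0,0,0,0,0.02,0,0,0,0,0,0,0.04,0,0,0,0,0,0,0.05,-0.04,0,0,0,0,-0.03,0.05,-0.1,0,0,0,0,-0.07,0.04,-0.13,0,0,0,0,-0.1,0.0,-0.13,0,0,0,0,-0.1,0,-0.13,0,0,0,0,-0.1,0,-0.13,0])

```text
clock: 11.22
position: [0.413, 0.3596, 0.2987]
ee_rot: [0.999, -0.037, 0.0, -0.0]
ft_force: [-1.0, -0.2, -0.0]
grip_width: 0.0
grasp_force: 0.0
```

```bash
python3 - <<'E'
from h import *
import pickle
m=snap('wrist','w5.png',(0,0,560,420),1.42);pickle.dump(m,open('w5.pkl','wb'))
o=status.get_obs();print(o['clock'],o['position'],np.round(o['joint_pos'],2))
E
```

```text
11.275 [0.41337597 0.35914357 0.29870864] [-1.43  0.14  0.71  1.62 -0.1   1.41 -2.36]
```

View pics/w5.png

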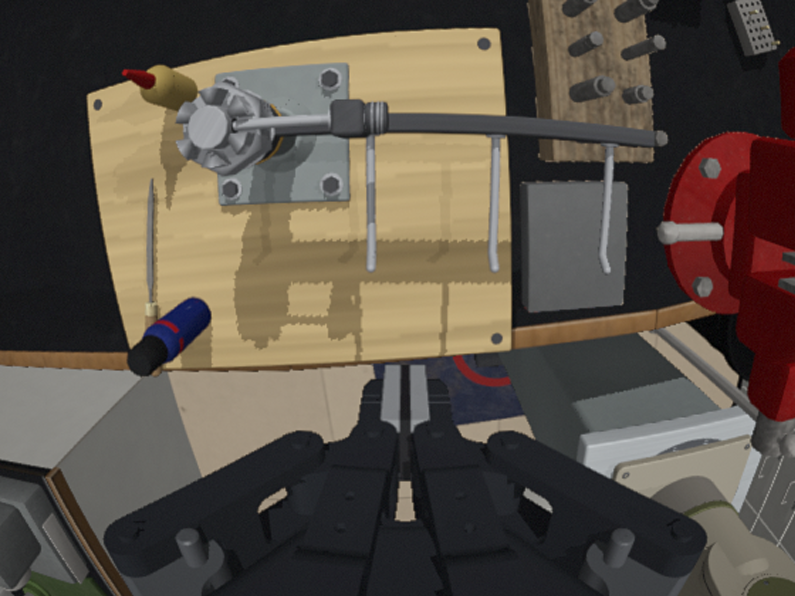

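The pin is home through the slot, with the knob (375,117) against the lug (347,118). Hook tips are at (371,266), (493,267), (606,270). On to the padlocks, over the vice.

Emit:
play_rows(plan=[0,0,-4,0,0.02,-0.05,0.5,0,0,-12,0.015,0.07,-0.09,1,0,0,-20,0.03,0.13,-0.1,1,0,0,-28,0.045,0.19,-0.1,1,0,0,-36,0.06,0.25,-0.1,1,0,0,-44,0.075,0.31,-0.1,1,0,0,-52,0.09,0.37,-0.1,1,0,0,-60,0.105,0.43,-0.1,1,0,0,-68,0.12,0.49,-0.1,1,0,0,-76,0.135,0.55,-0.1,1,0,0,-84,0.15,0.61,-0.09,1,0,0,-90,0.165,0.67,-0.07,1,0,0,-94,0.175,0.72,-0.05,1,0,0,-94,0.18,0.749,-0.04,1,0,0,-94,0.18,0.749,-0.04,1,0,0,-94,0.18,0.749,-0.04,1,0,0,-94,0.18,0.749,-0.04,1])

```text
clock: 13.4
position: [0.4339, -0.3204, 0.3596]
ee_rot: [0.708, 0.705, 0.004, 0.027]
ft_force: [0.1, 0.1, 0.3]
grip_width: 1.002
grasp_force: 0.0
```

```bash
python3 - <<'E'
from h import *
import pickle
from scipy.optimize import least_squares
m=pickle.load(open('w5.pkl','rb'))
px=np.array([(371,268),(493,269),(606,271),(661,138)])/1.42
loc=[(-.095,-.085,.113),(-.095,-.165,.113),(-.095,-.245,.113),(0,-.275,.106)]
def res(p):
    x,y,a=p; c,s=np.cos(a),np.sin(a)
    return np.ravel([np.array(proj('wrist',[x+c*l[0]-s*l[1],y+s*l[0]+c*l[1],.03+l[2]],m))-q for l,q in zip(loc,px)])
f=least_squares(res,[.519,.459,-.067]);print(f.x,np.degrees(f.x[2]),np.round(f.fun,1))
m=snap('wrist','w6.png',(0,0,560,420),1.42);pickle.dump(m,open('w6.pkl','wb'))
o=status.get_obs();print(o['clock'],o['position'],np.round(o['joint_pos'],2))
E
```

```text
[ 0.52483266  0.45502296 -0.09791955] -5.610376813120821 [-0.  -1.7  2.  -0.1  1.6  1.5 -4.3  0.6]
13.45 [ 0.43386636 -0.32042915  0.35956904] [-1.19 -0.5   1.34  1.59  0.51  1.62  0.17]
```

View pics/w6.png

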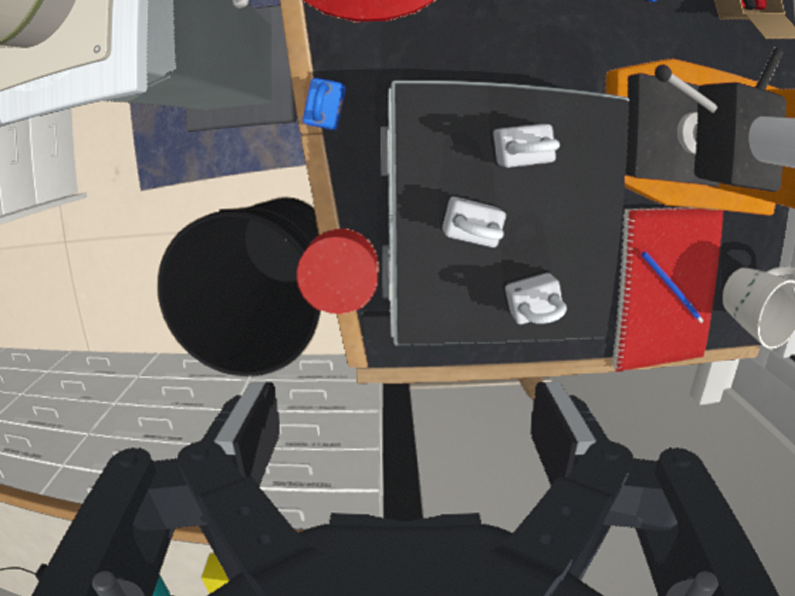

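Three steel padlocks stand at (526,147), (474,222) and (536,300). The arm is at its J2 and J3 limits because the elbow drifted, so I'll go back left, unwinding the yaw, to restore a good elbow posture.

```bash
python3 - <<'E'
from h import *
import pickle
for P,y in (([.50,0,.36],5),([.47,.40,.33],86)): print(goal(P,y))
p,R=tool();print(R.as_matrix().round(3))
m=pickle.load(open('w6.pkl','rb'))
for u,v in ((526,147),(474,222),(536,300)): print(at('wrist',u/1.42,v/1.42,.116,m))
E
```

```text
(array([ 2.45,  1.96, -5.23]), array([ 0.3206,  0.065 , -0.0079]))
(array([  0.64,   3.39, -86.2 ]), array([0.7212, 0.0324, 0.0077]))
[[ 0.005  0.999  0.044]
 [ 0.999 -0.003 -0.032]
 [-0.032  0.044 -0.999]]
[ 0.54264256 -0.24268257  0.116     ]
[ 0.50069034 -0.30604211  0.116     ]
[ 0.56026686 -0.37557861  0.116     ]
```

Emit:
play_rows(plan=[0.6,0.6,0,0.05,0.015,-0.002,1,1.2,1,0,0.11,0.03,-0.004,1,1.8,1.4,0,0.17,0.045,-0.005,1,2.2,1.7,-2,0.23,0.055,-0.006,1,2.4,2,-5,0.29,0.063,-0.007,1,2.4,2,-12,0.35,0.065,-0.008,1,2.3,2.2,-20,0.41,0.063,-0.006,1,2.1,2.4,-29,0.47,0.058,-0.004,1,1.9,2.6,-38,0.53,0.052,0,1,1.7,2.8,-47,0.58,0.048,0.002,1,1.5,2.9,-56,0.63,0.043,0.004,1,1.2,3.1,-65,0.67,0.038,0.006,1,1,3.2,-74,0.7,0.035,0.007,1,0.7,3.4,-83,0.72,0.0325,0.0077,1,0.64,3.4,-86.2,0.7212,0.0324,0.0077,1,0.64,3.4,-86.2,0.7212,0.0324,0.0077,1,0.64,3.4,-86.2,0.7212,0.0324,0.0077,1])

```text
clock: 15.58
position: [0.4696, 0.4004, 0.3301]
ee_rot: [0.035, 0.999, -0.0, 0.0]
ft_force: [-0.5, 0.6, -0.7]
grip_width: 1.004
grasp_force: 0.0
```

```bash
python3 - <<'E'
from h import *
o=status.get_obs();print(o['clock'],o['position'],np.round(o['joint_pos'],2))
print(goal([.60,.0,.3],40),goal([.54,-.30,.33],0))
E
```

```text
15.575 [0.46964896 0.40037497 0.33005263] [-1.48  0.39  0.96  1.38 -0.32  1.53  0.96]
(array([-1.000e-02,  2.000e-02,  4.595e+01]), array([-0.1583, -0.3902,  0.0302])) (array([-1.000e-02,  3.000e-02,  8.595e+01]), array([-1.196e-01, -6.937e-01,  3.000e-04]))
```

The elbow is still skewed (J3=0.96). I'll fit a small kinematic model to the recorded poses to plan the unwinding.

```bash
cat > kin.py <<'E'
import numpy as np
from scipy.spatial.transform import Rotation as Rn
from scipy.optimize import least_squares
D=[([-1.2636,.3329,-.0647,1.461,.0216,1.3499,-.0885],(.2023,.5910,.2445)),([-.7617,.5650,.1277,1.0279,-.0688,1.5522,.5901],(.59256,.42876,.3006)),
([-.85,.53,.09,1.36,-.05,1.25,.5],(.5203,.4584,.1631)),([-1.14,.57,.52,1.38,-.28,1.26,-1.61],(.5198,.4595,.1641)),([-1.22,.6,.64,1.39,-.36,1.27,-2.2],(.5199,.4592,.1641)),
([-1.18,.32,.74,1.74,-.23,1.17,-2.02],(.5035,.2691,.1684)),([-1.43,.14,.71,1.62,-.1,1.41,-2.36],(.4134,.3591,.2987)),([-1.19,-.5,1.34,1.59,.51,1.62,.17],(.4339,-.3204,.3596)),([-1.48,.39,.96,1.38,-.32,1.53,.96],(.4696,.4004,.3301))]
def fk(q,p):
    a0,d1,a1,L1,a2,a3,L2,a4,L3=p; R=Rn.identity(); t=np.zeros(3)
    off=[[0,0,0],[a0,0,d1],[0,0,0],[a1,0,L1],[a2,0,0],[0,0,L2],[a4,0,0]]
    for i in range(7):
        t=t+R.apply(off[i]); R=R*(Rn.from_rotvec([0,0,-q[i]]) if i%2==0 else Rn.from_rotvec([0,q[i],0]))
    return t+R.apply([0,0,L3]),R
f=least_squares(lambda p:np.r_[np.ravel([fk(q,p)[0]-x for q,x in D]),1e-3*p[[0,2,4,5,7]]],[0,.3,0,.4,0,0,.4,0,.25]); P=f.x
lo=np.array([-2.6,-.5,-1.47,.16,-1.27,.06,-2.6]);hi=np.array([2.6,2.12,1.34,2.42,4.41,2.06,2.6])
def jac(q):
    t,R=fk(q,P);J=np.zeros((6,7))
    for i in range(7):
        d=np.array(q,float);d[i]+=1e-5;t2,R2=fk(d,P);J[:3,i]=(t2-t)/1e-5;J[3:,i]=(R2*R.inv()).as_rotvec()/1e-5
    return J
def target(x,yaw):
    a=np.radians(yaw);Y=np.array([np.cos(a),np.sin(a),0]);Z=np.array([0,0,-1.]);return np.array(x),Rn.from_matrix(np.c_[np.cross(Y,Z),Y,Z])
def sim(q,way,n=15):
    """way: list of (xyz,yaw); min-norm stepping"""
    q=np.array(q,float);t0,R0=fk(q,P);y=R0.apply([0,1,0]);cur=(t0,np.degrees(np.arctan2(y[1],y[0])))
    for x,yw in way:
        for s in np.linspace(1/n,1,n):
            T,G=target(cur[0]+s*(np.array(x)-cur[0]),cur[1]+s*(yw-cur[1]))
            for _ in range(3):
                t,R=fk(q,P);q=np.clip(q+np.linalg.pinv(jac(q),rcond=1e-2)@np.r_[T-t,(G*R.inv()).as_rotvec()],lo,hi)
        cur=(np.array(x),yw)
        print(np.round(x,2),yw,np.round(q,2),'err',np.round(np.linalg.norm(fk(q,P)[0]-T),3))
    return q
E
python3 - <<'E'
from kin import *
print(P.round(3)); print([np.round(1000*(fk(q,P)[0]-x)).tolist() for q,x in D])
for k in (2,8):
    print(fk(D[k][0],P)[1].as_matrix().round(2).tolist())
print('check'); q=sim(D[2][0],[([.52,.459,.164],-57),([.52,.459,.164],-94)])
q=sim(D[6][0],[([.42,.2,.4],-60),([.5,-.2,.4],-10),([.434,-.32,.36],0)])
q=sim(D[7][0],[([.5,0,.36],5),([.4696,.4,.33],86)])
E
```

```text
[-0.05  -0.304 -0.006  0.438  0.013  0.     0.472 -0.083 -0.251]
[[-47.0, 17.0, 2.0], [-22.0, 31.0, -2.0], [-28.0, 27.0, 6.0], [-11.0, 4.0, 2.0], [-5.0, 0.0, -5.0], [2.0, -5.0, 1.0], [-1.0, 1.0, -3.0], [-0.0, 0.0, 7.0], [11.0, -5.0, -7.0]]
[[-0.31, -0.95, 0.0], [-0.95, 0.31, 0.0], [-0.0, 0.0, -1.0]]
[[-0.07, -1.0, 0.0], [-1.0, 0.07, 0.0], [-0.0, 0.0, -1.0]]
check
[0.52 0.46 0.16] -57 [-1.38  0.68  0.89  1.38 -0.53  1.32 -2.6 ] err 0.002
[0.52 0.46 0.16] -94 [-1.62  1.13  1.34  1.35 -1.2   1.6  -2.6 ] err 0.112
[0.42 0.2  0.4 ] -60 [-0.54 -0.08  0.08  1.58  0.01  1.63 -2.6 ] err 0.0
[ 0.5 -0.2  0.4] -10 [-0.07  0.09  0.44  1.43 -0.04  1.63 -1.37] err 0.0
[ 0.43 -0.32  0.36] 0 [ 0.05  0.09  0.57  1.52 -0.05  1.55 -0.95] err 0.0
[0.5  0.   0.36] 5 [-0.96 -0.06  0.85  1.63  0.05  1.55 -1.6 ] err 0.0
[0.47 0.4  0.33] 86 [-1.24  0.31  0.62  1.37 -0.18  1.52 -0.7 ] err 0.0
```

```bash
python3 - <<'E'
s=open('kin.py').read()
s=s.replace("a0,d1,a1,L1,a2,a3,L2,a4,L3=p; R","a0,d1,a1,L1,a2,b0,L2,a4,L3,b1,b2,b3,b4=p; R")
s=s.replace("[[0,0,0],[a0,0,d1],[0,0,0],[a1,0,L1],[a2,0,0],[0,0,L2],[a4,0,0]]","[[0,0,0],[a0,b0,d1],[0,b1,0],[a1,b2,L1],[a2,b3,0],[0,b4,L2],[a4,0,0]]")
s=s.replace("return t+R.apply([0,0,L3]),R","return t+R.apply([0,0,L3]),R*Rn.from_rotvec([0,0,np.pi/2])")
s=s.replace("1e-3*p[[0,2,4,5,7]]],[0,.3,0,.4,0,0,.4,0,.25])","1e-2*p[[0,2,4,5,7,9,10,11,12]]],[0,.3,0,.4,0,0,.4,0,.25]+[0]*4)")
open('kin.py','w').write(s)
E
python3 - <<'E'
from kin import *
print(P.round(3)); print([np.round(1000*(fk(q,P)[0]-x)).tolist() for q,x in D])
print('check'); q=sim(D[2][0],[([.52,.459,.164],-57),([.52,.459,.164],-94)])
q=sim(D[6][0],[([.42,.2,.4],-60),([.5,-.2,.4],-10),([.434,-.32,.36],0)])
q=sim(D[7][0],[([.5,0,.36],5),([.4696,.4,.33],86)])
E
```

```text
[-0.001  0.257  0.     0.448  0.    -0.011  0.49  -0.     0.327 -0.011
 -0.01  -0.01  -0.002]
[[-1.0, -0.0, -0.0], [-1.0, -0.0, -0.0], [0.0, 2.0, 1.0], [3.0, -2.0, 1.0], [-2.0, -0.0, -3.0], [2.0, -4.0, 0.0], [-0.0, 1.0, 1.0], [-1.0, 1.0, -1.0], [-1.0, 3.0, 1.0]]
check
[0.52 0.46 0.16] -57 [-1.13  0.57  0.51  1.38 -0.28  1.26 -1.6 ] err 0.0
[0.52 0.46 0.16] -94 [-1.22  0.6   0.64  1.38 -0.36  1.28 -2.2 ] err 0.0
[0.42 0.2  0.4 ] -60 [-1.38 -0.14  0.75  1.62  0.1   1.63 -1.67] err 0.0
[ 0.5 -0.2  0.4] -10 [-1.54 -0.5   1.34  1.47  0.51  1.76 -0.26] err 0.022
[ 0.43 -0.32  0.36] 0 [-1.27 -0.5   1.34  1.55  0.53  1.68  0.15] err 0.03
[0.5  0.   0.36] 5 [-1.55 -0.24  1.3   1.64  0.23  1.57 -0.17] err 0.0
[0.47 0.4  0.33] 86 [-1.52  0.42  1.04  1.39 -0.36  1.54  0.99] err 0.0
```

The model matches to a few mm and predicts the posture drift, so I'll search for an unwinding path.

```bash
cat > srch.py <<'E'
import io,contextlib
from kin import *
rng=np.random.default_rng(0)
q0=np.array([-1.48,.39,.96,1.38,-.32,1.53,.96]); best=[]
fin=([.56,-.2,.36],20)
for k in range(250):
    w=[]
    for _ in range(rng.integers(1,4)):
        r=rng.uniform(.45,.72);a=rng.uniform(-.2,.95);w.append((np.round([r*np.cos(a),r*np.sin(a),rng.choice([.32,.4,.48])],2),float(np.round(rng.uniform(-60,170)))))
    if any(x[0]>.6 for x,_ in w): continue
    w.append(fin); b=io.StringIO()
    with contextlib.redirect_stdout(b): q=sim(q0,w,6)
    e=np.linalg.norm(fk(q,P)[0]-fin[0][0:3]) if 0 else np.linalg.norm(fk(q,P)[0]-np.array(fin[0]))
    if e<.003: best.append((abs(q[2])+.05*len(w),k,b.getvalue()))
best.sort()
for x in best[:4]: print(x[0],x[2])
E
timeout 500 python3 srch.py
```

```text
1.1289698884982171 [ 0.6  -0.07  0.48] 165.0 [-0.45  0.33  0.72  1.06 -0.22  1.82  2.6 ] err 0.001
[0.45 0.17 0.4 ] 33.0 [-1.02 -0.06  0.54  1.57  0.03  1.62  0.1 ] err 0.0
[ 0.56 -0.2   0.36] 20 [-0.48  0.32  0.98  1.39 -0.26  1.57  0.82] err 0.0

1.1731403941026635 [ 0.5  -0.08  0.4 ] 128.0 [-1.4  -0.16  1.34  1.54  0.16  1.64  2.2 ] err 0.007
[0.35 0.34 0.48] -1.0 [-1.16  0.    0.3   1.36 -0.    1.78 -0.88] err 0.0
[ 0.56 -0.2   0.36] 20 [-0.51  0.33  1.02  1.39 -0.28  1.57  0.84] err 0.0

1.1783990629634067 [0.58 0.05 0.4 ] -43.0 [-1.1   0.44  1.34  1.35 -0.43  1.69 -0.57] err 0.009
[ 0.56 -0.2   0.36] 20 [-0.54  0.35  1.08  1.39 -0.31  1.58  0.86] err 0.0

1.207808068649177 [0.51 0.09 0.4 ] -38.0 [-1.54  0.06  1.34  1.51 -0.06  1.62 -0.84] err 0.012
[ 0.56 -0.2   0.36] 20 [-0.55  0.36  1.11  1.39 -0.32  1.58  0.87] err 0.0
```

```bash
cat > job.py <<'E'
from kin import *
def hk(i,dx=-.06,z=.12):
    a=np.radians(-4.7);y=-.005-.08*i;c,s=np.cos(a),np.sin(a);return [.521+c*dx-s*y,.457+s*dx+c*y,z]
C=[.57,-.02,.30]
L=[([.543,-.243],8),([.50,-.306],-8),([.56,-.376],10)]
def run(q,order=(0,1,2),start=[]):
    w=list(start)
    for k,i in enumerate(order):
        (x,y),yw=L[i]
        w+=[(C,40),([x,y,.2],yw),([x,y,.103],yw),([x,y,.24],yw),(C,40),(hk(3-k,-.14,.2),85),(hk(3-k,-.14),85),(hk(3-k),85),(hk(3-k,-.06,.24),85)]
    return sim(q,w,6)
E
python3 - <<'E'
from job import *
q0=np.array([-1.48,.39,.96,1.38,-.32,1.53,.96])
run(q0)
print('B');run(q0,start=[([ 0.6,-0.07,0.48],165),([.45,.17,.4],33)])
E
```

```text
[ 0.57 -0.02  0.3 ] 40 [-1.01  0.35  1.23  1.57 -0.33  1.45  0.94] err 0.0
[ 0.54 -0.24  0.2 ] 8 [-0.54  0.55  1.22  1.65 -0.53  1.32  0.9 ] err 0.0
[ 0.54 -0.24  0.1 ] 8 [-0.48  0.64  1.11  1.75 -0.63  1.16  0.96] err 0.0
[ 0.54 -0.24  0.24] 8 [-0.56  0.52  1.25  1.6  -0.5   1.39  0.88] err 0.0
[ 0.57 -0.02  0.3 ] 40 [-1.01  0.36  1.24  1.57 -0.34  1.46  0.94] err 0.0
[0.36 0.22 0.2 ] 85 [-1.78 -0.28  1.    2.06  0.25  1.25  0.61] err 0.0
[0.36 0.22 0.12] 85 [-1.88 -0.11  1.2   2.16  0.12  1.03  0.74] err 0.0
[0.44 0.22 0.12] 85 [-1.59  0.3   1.19  2.   -0.33  1.05  1.24] err 0.0
[0.44 0.22 0.24] 85 [-1.87 -0.02  1.34  1.86  0.02  1.29  0.95] err 0.001
[ 0.57 -0.02  0.3 ] 40 [-1.04  0.39  1.29  1.57 -0.38  1.47  0.98] err 0.0
[ 0.5  -0.31  0.2 ] -8 [-0.46  0.58  1.29  1.67 -0.57  1.33  0.79] err 0.0
[ 0.5  -0.31  0.1 ] -8 [-0.4   0.67  1.18  1.77 -0.67  1.17  0.85] err 0.0
[ 0.5  -0.31  0.24] -8 [-0.48  0.55  1.33  1.62 -0.54  1.4   0.77] err 0.0
[ 0.57 -0.02  0.3 ] 40 [-1.02  0.37  1.26  1.57 -0.35  1.46  0.95] err 0.0
[0.37 0.3  0.2 ] 85 [-1.91 -0.01  1.14  1.94  0.01  1.2   0.72]
[... 2325 characters left out ...]
0.56  1.73 -0.08  1.29  0.88] err 0.0
[ 0.57 -0.02  0.3 ] 40 [-0.78  0.24  0.88  1.56 -0.18  1.43  0.81] err 0.0
[ 0.56 -0.38  0.2 ] 10 [-0.1   0.63  0.95  1.41 -0.51  1.36  1.04] err 0.0
[ 0.56 -0.38  0.1 ] 10 [-0.08  0.71  0.89  1.51 -0.57  1.2   1.08] err 0.0
[ 0.56 -0.38  0.24] 10 [-0.1   0.6   0.97  1.36 -0.49  1.43  1.02] err 0.0
[ 0.57 -0.02  0.3 ] 40 [-0.82  0.25  0.93  1.56 -0.2   1.43  0.82] err 0.0
[0.37 0.38 0.2 ] 85 [-1.37  0.17  0.55  1.78 -0.1   1.21  0.69] err 0.0
[0.37 0.38 0.12] 85 [-1.35  0.27  0.54  1.87 -0.16  1.05  0.73] err 0.0
[0.45 0.38 0.12] 85 [-1.22  0.39  0.55  1.73 -0.23  1.09  0.89] err 0.0
[0.45 0.38 0.24] 85 [-1.25  0.28  0.59  1.59 -0.16  1.32  0.84] err 0.0
```

```bash
python3 - <<'E'
from job import *
q0=np.array([-1.48,.39,.96,1.38,-.32,1.53,.96])
for w in ([([.56,.05,.48],155),([.45,.17,.4],33)],[([.47,.4,.4],150),([.56,.05,.48],155),([.45,.2,.4],40)],[([.56,.1,.45],150),([.42,.3,.4],40)]):
    print('--');sim(q0,w+[(C,40),([.54,-.34,.3],0)],8)
E
```

```text
--
[0.56 0.05 0.48] 155 [-0.89  0.24  0.94  1.2  -0.2   1.8   2.6 ] err 0.0
[0.45 0.17 0.4 ] 33 [-1.34 -0.1   0.83  1.59  0.07  1.62  0.07] err 0.0
[ 0.57 -0.02  0.3 ] 40 [-0.93  0.29  1.09  1.57 -0.26  1.44  0.88] err 0.0
[ 0.54 -0.34  0.3 ] 0 [-0.27  0.55  1.16  1.38 -0.5   1.53  0.85] err 0.0
--
[0.47 0.4  0.4 ] 150 [-1.33  0.34  0.77  1.23 -0.23  1.66  2.01] err 0.0
[0.56 0.05 0.48] 155 [-0.88  0.23  0.92  1.2  -0.19  1.8   2.6 ] err 0.0
[0.45 0.2  0.4 ] 40 [-1.35 -0.05  0.82  1.56  0.04  1.62  0.16] err 0.0
[ 0.57 -0.02  0.3 ] 40 [-0.92  0.29  1.07  1.57 -0.25  1.44  0.87] err 0.0
[ 0.54 -0.34  0.3 ] 0 [-0.27  0.55  1.15  1.38 -0.5   1.53  0.84] err 0.0
--
[0.56 0.1  0.45] 150 [-0.99  0.24  0.94  1.26 -0.2   1.74  2.52] err 0.0
[0.42 0.3  0.4 ] 40 [-1.59  0.03  0.92  1.51 -0.02  1.62  0.03] err 0.0
[ 0.57 -0.02  0.3 ] 40 [-0.97  0.32  1.16  1.57 -0.3   1.45  0.91] err 0.0
[ 0.54 -0.34  0.3 ] 0 [-0.29  0.57  1.2   1.38 -0.53  1.54  0.87] err 0.0
```

Path A, direct at larger radius, is fine. Moving to the drawer unit.

Emit:
play_rows(plan=[0,0,4,-0.02,-0.05,0,1,0,0,9,-0.04,-0.1,0.005,1,0,0,15,-0.06,-0.15,0.01,1,0,0,21,-0.08,-0.2,0.015,1,0,0,27,-0.095,-0.25,0.02,1,0,0,33,-0.11,-0.3,0.025,1,0,0,38,-0.12,-0.35,0.03,1,0,0,46,-0.13,-0.412,0.03,1,0,0,53,-0.13,-0.46,0.03,1,0,0,60,-0.128,-0.51,0.028,1,0,0,67,-0.127,-0.56,0.026,1,0,0,74,-0.126,-0.61,0.024,1,0,0,80,-0.124,-0.66,0.022,1,0,0,84,-0.122,-0.71,0.02,1,0,0,86,-0.122,-0.734,0.02,1,0,0,86,-0.122,-0.734,0.02,1,0,0,86,-0.122,-0.734,0.02,1])

```text
clock: 17.7
position: [0.5411, -0.3393, 0.3102]
ee_rot: [0.707, 0.708, 0.0, 0.0]
ft_force: [-0.3, 0.5, 0.7]
grip_width: 0.999
grasp_force: 0.0
```

```bash
cat > fit.py <<'E'
from h import *
from scipy.optimize import minimize
def pts(x,y,yaw,z=.08):
    c,s=np.cos(yaw),np.sin(yaw)
    box=np.array([(i*.016,j*.023,k) for i in(-1,1) for j in(-1,1) for k in(0,.036)])
    t=np.linspace(0,np.pi,13); zc=.063-.0105; r=.0145
    bow=np.r_[[(0,r,.036)],[(0,r*np.cos(a),zc+r*np.sin(a)) for a in t],[(0,-r,.036)]]
    T=lambda P:np.c_[x+c*P[:,0]-s*P[:,1],y+s*P[:,0]+c*P[:,1],z+P[:,2]]
    return T(box),T(bow)
def mask(p,m,sh,k=4):
    im=np.zeros((sh[0]*k,sh[1]*k),np.uint8); b,w=pts(*p)
    uv=lambda P:np.int32(np.round([[(q+.5)*k-.5 for q in proj('wrist',X,m)] for X in P]))
    cv2.fillConvexPoly(im,cv2.convexHull(uv(b)),255)
    d=np.linalg.norm(np.array(m['R'])@w.mean(0)+m['t'])
    cv2.polylines(im,[uv(w)],False,255,max(1,int(round(.008*m['fx']/d*k))))
    return cv2.resize(im,(sh[1],sh[0]),interpolation=cv2.INTER_AREA)/255.
def seg(im,box,m):
    hsv=cv2.cvtColor(im,cv2.COLOR_RGB2HSV); g=((hsv[...,2]>105)&(hsv[...,1]<60)).astype(np.uint8)
    n,l,st,ce=cv2.connectedComponentsWithStats(g); out=[]
    for i in range(1,n):
        if 250<st[i,4]<6000:
            X=at('wrist',*ce[i],.11,m)
            if box[0]<X[0]<box[1] and box[2]<X[1]<box[3]: out.append((X,(l==i).astype(float),st[i]))
    return out
def fitp(X,g,m):
    ys,xs=np.nonzero(g); pad=12; y0,y1,x0,x1=max(ys.min()-pad,0),ys.max()+pad,max(xs.min()-pad,0),xs.max()+pad
    gg=g[y0:y1,x0:x1]; mm=dict(m); mm['cx']=m['cx']-x0; mm['cy']=m['cy']-y0
    f=lambda p:np.abs(mask((p[0]/50,p[1]/50,p[2]),mm,gg.shape)-gg).sum()/gg.sum()
    best=None
    for a in np.radians([60,90,120]):
        r=minimize(f,[X[0]*50,X[1]*50,a],method='Nelder-Mead',options=dict(initial_simplex=[[X[0]*50,X[1]*50,a],[X[0]*50+.4,X[1]*50,a],[X[0]*50,X[1]*50+.4,a],[X[0]*50,X[1]*50,a+.3]],maxiter=120))
        if best is None or r.fun<best.fun: best=r
    return best.x[0]/50,best.x[1]/50,(np.degrees(best.x[2])+90)%180-90+0,best.fun
def locks():
    m=viewer.camera_model('wrist'); im=viewer.camera('wrist')
    for X,g,st in seg(im,(.44,.64,-.45,-.15),m):
        x,y,a,c=fitp(X,g,m); gy=(a+90+90)%180-90
        print('lock x %.4f y %.4f  grasp-yaw %.1f cost %.2f area %d'%(x,y,gy,c,st[4]),'TCP go',goal([x,y,.103],gy))
E
python3 - <<'E'
from fit import *
locks()
o=status.get_obs();print(o['clock'],o['position'],np.round(o['joint_pos'],2))
E
```

```text
lock x 0.5493 y -0.2785  grasp-yaw -25.3 cost 2.33 area 1135 TCP go (array([ 2.000e-02, -3.000e-02,  2.548e+01]), array([0.0604, 0.008 , 0.2072]))
lock x 0.5454 y -0.2408  grasp-yaw 8.9 cost 0.04 area 1511 TCP go (array([ 0.03, -0.03, -8.79]), array([0.098 , 0.0042, 0.2072]))
lock x 0.5029 y -0.3083  grasp-yaw -13.5 cost 0.08 area 1498 TCP go (array([ 0.02, -0.03, 13.6 ]), array([ 0.0307, -0.0384,  0.2072]))
lock x 0.5640 y -0.3804  grasp-yaw 17.2 cost 0.10 area 1518 TCP go (array([  0.03,  -0.02, -17.07]), array([-0.0416,  0.0225,  0.2072]))
17.75 [ 0.54130332 -0.33895568  0.31018458] [-0.29  0.58  1.21  1.36 -0.54  1.56  0.87]
```

Fits: (0.5454,-0.2408, 8.9°), (0.5029,-0.3083, -13.5°) and (0.5640,-0.3804, 17.2°). I grasp the first.

Emit:
play_rows(plan=[0,0,-5,0.05,0.002,0.03,1,0,0,-8.8,0.098,0.0042,0.06,1,0,0,-8.8,0.098,0.0042,0.1,1,0,0,-8.8,0.098,0.0042,0.14,1,0,0,-8.8,0.098,0.0042,0.17,1,0,0,-8.8,0.098,0.0042,0.195,1,0,0,-8.8,0.098,0.0042,0.207,1,0,0,-8.8,0.098,0.0042,0.207,1,0,0,-8.8,0.098,0.0042,0.207,0.6,0,0,-8.8,0.098,0.0042,0.207,0.4,0,0,-8.8,0.098,0.0042,0.207,0.3,0,0,-8.8,0.098,0.0042,0.207,0.3,0,0,-8.8,0.098,0.0042,0.207,0.3,0,0,-8.8,0.098,0.0042,0.207,0.3], squeeze=60)

```text
clock: 19.5
position: [0.5457, -0.2426, 0.1044]
ee_rot: [0.65, 0.76, 0.001, 0.001]
ft_force: [1.6, 0.3, 5.4]
grip_width: 0.528
grasp_force: 63.0
```

```bash
cat > hook.py <<'E'
from h import *
RX,RY,RA=.521,.4575,np.radians(-4.6)
def hp(i,lx,zeye):
    """TCP for padlock held with eye zeye above hook axis; hook i, local x lx"""
    y=-.005-.08*i;c,s=np.cos(RA),np.sin(RA)
    return [RX+c*lx-s*y,RY+s*lx+c*y,.13+zeye-.0275-.008-.005]
E
python3 - <<'E'
from hook import *
o=status.get_obs();print(o['clock'],o['position'],np.round(o['joint_pos'],2))
for n,P,y in (('lift',[.5454,-.2408,.29],8.9),('C',[.56,-.02,.30],40),('pre',hp(1,-.16,.1),85.4),('pre2',hp(1,-.16,.02),85.4)):
    print(n,np.round(P,4),goal(P,y))
E
```

```text
19.5 [ 0.54574165 -0.24259012  0.1044042 ] [-0.46  0.63  1.09  1.74 -0.61  1.15  0.96]
lift [ 0.5454 -0.2408  0.29  ] (array([ 0.13,  0.05, -0.06]), array([ 0.0017,  0.0004, -0.1856]))
C [ 0.56 -0.02  0.3 ] (array([  0.12,   0.08, -31.16]), array([ 0.2176,  0.0488, -0.1957]))
pre [0.3547 0.3856 0.1895] (array([  0.08,   0.13, -76.56]), array([ 0.65  , -0.092 , -0.0859]))
pre2 [0.3547 0.3856 0.1095] (array([  0.08,   0.13, -76.56]), array([ 0.6501, -0.0922, -0.0059]))
```

Emit:
play_rows(plan=[0,0,0,0,0,-0.03,0.3,0,0,0,0,0,-0.08,0.3,0,0,0,0,0,-0.135,0.3,0,0,0,0.01,0,-0.18,0.3,0,0,-7,0.06,0.015,-0.195,0.3,0,0,-15,0.11,0.025,-0.196,0.3,0,0,-23,0.165,0.038,-0.196,0.3,0,0,-31,0.2176,0.0488,-0.196,0.3,0,0,-36,0.27,0.033,-0.196,0.3,0,0,-41,0.32,0.016,-0.196,0.3,0,0,-46,0.375,-0.001,-0.196,0.3,0,0,-51,0.43,-0.019,-0.196,0.3,0,0,-57,0.485,-0.038,-0.19,0.3,0,0,-63,0.54,-0.056,-0.18,0.3,0,0,-69,0.59,-0.073,-0.16,0.3,0,0,-75,0.63,-0.086,-0.14,0.3,0,0,-76.6,0.65,-0.092,-0.12,0.3,0,0,-76.6,0.65,-0.092,-0.12,0.3,0,0,-76.6,0.65,-0.092,-0.12,0.3])

```text
clock: 21.88
position: [0.3549, 0.3849, 0.2235]
ee_rot: [0.041, 0.999, -0.0, 0.0]
ft_force: [-0.1, -0.2, -3.7]
grip_width: 0.529
grasp_force: 63.2
```

```bash
python3 - <<'E'
from hook import *
o=status.get_obs();print(o['clock'],o['position'],np.round(o['joint_pos'],2),o['grasp_force'],o['grip_width'])
for n,P,y in (('pre2',hp(1,-.16,.022),85.4),('in',hp(1,-.066,.022),85.4)):
    print(n,np.round(P,4),goal(P,y))
m=viewer.camera_model('wrist')
import pickle
pickle.dump(m,open('w7.pkl','wb')); snap('wrist','w7.png',(0,0,560,420),1.42)
c,s=np.cos(RA),np.sin(RA)
for i in (1,2,3):
    y=-.005-.08*i
    for lx,z in((-.02,.13),(-.084,.13),(-.095,.143)): print(i,lx,np.round(np.array(proj('wrist',[RX+c*lx-s*y,RY+s*lx+c*y,z],m))*1.42))
E
```

```text
21.875 [0.35491061 0.38486146 0.22348055] [-1.78  0.16  0.96  1.8  -0.13  1.26  0.71] 63.16406965255737 0.5287800831531534
pre2 [0.3547 0.3856 0.1115] (array([-0.02,  0.03, -0.08]), array([0.0003, 0.0008, 0.112 ]))
in [0.4484 0.3781 0.1115] (array([-0.02,  0.03, -0.08]), array([-0.0937,  0.0009,  0.112 ]))
1 -0.02 [407. 513.]
1 -0.084 [407. 436.]
1 -0.095 [407. 433.]
2 -0.02 [287. 509.]
2 -0.084 [273. 432.]
2 -0.095 [265. 429.]
3 -0.02 [181. 497.]
3 -0.084 [157. 423.]
3 -0.095 [144. 419.]
```

View pics/w7.png

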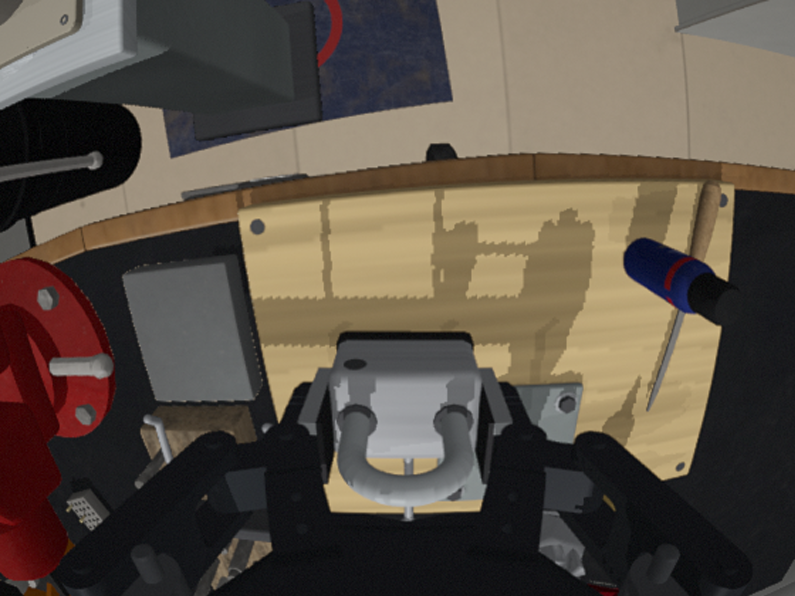

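The shackle (centre 407) lines up with hook 1 (408), and hook 3's tip matches its prediction. Descend and slide on.

Emit:
play_rows(plan=[0,0,0,0,0.0008,0.03,0.3,0,0,0,0,0.0008,0.065,0.3,0,0,0,0,0.0008,0.095,0.3,0,0,0,0,0.0008,0.11,0.3,0,0,0,0,0.0008,0.11,0.3,0,0,0,-0.02,0.0008,0.11,0.3,0,0,0,-0.04,0.0008,0.11,0.3,0,0,0,-0.055,0.0008,0.11,0.3,0,0,0,-0.07,0.0008,0.11,0.3,0,0,0,-0.083,0.0008,0.11,0.3,0,0,0,-0.0937,0.0008,0.11,0.3,0,0,0,-0.0937,0.0008,0.11,0.3])

```text
clock: 23.42
position: [0.4484, 0.3788, 0.1131]
ee_rot: [0.04, 0.999, -0.0, 0.0]
ft_force: [-0.4, -0.2, -3.7]
grip_width: 0.527
grasp_force: 63.2
```

Emit:
play_rows(plan=[0,0,0,0,0,0.006,0.3,0,0,0,0,0,0.012,0.3,0,0,0,0,0,0.017,0.3,0,0,0,0,0,0.0185,0.3,0,0,0,0,0,0.0185,0.3])

```text
clock: 24.05
position: [0.4474, 0.3793, 0.0947]
ee_rot: [0.04, 0.999, 0.0, -0.0]
ft_force: [-2.7, -0.6, -1.7]
grip_width: 0.529
grasp_force: 63.7
```

Emit:
play_rows(plan=[0,0,0,0,0,0.001,0.5,0,0,0,0,0,0.001,0.6,0,0,0,0,0,0.001,0.68,0,0,0,0,0,0.001,0.68,0,0,0,0,0,0.001,0.68,0,0,0,0,0,-0.02,0.68,0,0,0,0,0,-0.05,0.68,0,0,0,0,0,-0.09,0.7,0,0,0,0,0,-0.14,1,0,0,0,0,0,-0.2,1,0,0,0,0,0,-0.2,1,0,0,0,0,0,-0.2,1])

```text
clock: 25.55
position: [0.4476, 0.379, 0.2953]
ee_rot: [0.04, 0.999, 0.0, 0.0]
ft_force: [-0.3, -0.5, -0.3]
grip_width: 1.0
grasp_force: 0.0
```

```bash
python3 - <<'E'
from fit import *
o=status.get_obs();print(o['clock'],o['position'],o['ft_force'],np.round(o['joint_pos'],2))
import pickle
m=viewer.camera_model('wrist'); im=viewer.camera('wrist'); cv2.imwrite('pics/w8.png',im[:,:,::-1])
# expected hung padlock: mask vs bright pixels
p=(.4474,.3793,np.radians(-4.6),.133-.063)
M=mask(p,m,im.shape[:2])>.5
hsv=cv2.cvtColor(im,cv2.COLOR_RGB2HSV);g=(hsv[...,2]>105)&(hsv[...,1]<60)
ys,xs=np.nonzero(M);print(M.sum(),(M&g).sum(),xs.min(),xs.max(),ys.min(),ys.max())
R=cv2.dilate(M.astype(np.uint8),np.ones((25,25)))>0
print('ring bright',(R&g&~M).sum())
for P,y in (([.56,-.02,.30],40),([.54,-.34,.31],0)): print(goal(P,y))
E
```

```text
25.55 [0.44757829 0.37900833 0.29529159] [-0.28762161 -0.51420441 -0.30532224] [-1.55  0.31  0.96  1.53 -0.26  1.43  0.92]
1736 1295 263 309 166 203
ring bright 483
(array([-3.000e-02, -1.000e-02,  4.542e+01]), array([-0.1442, -0.3887, -0.0055]))
(array([-4.000e-02,  0.000e+00,  8.542e+01]), array([-0.1498, -0.7093, -0.0153]))
```

The mask match (1295 of 1736 px bright) and free force say it's hanging. Back for the next one.

Emit:
play_rows(plan=[0,0,4,-0.02,-0.05,-0.005,1,0,0,9,-0.04,-0.1,-0.005,1,0,0,15,-0.06,-0.15,-0.005,1,0,0,21,-0.08,-0.2,-0.005,1,0,0,27,-0.1,-0.25,-0.005,1,0,0,33,-0.12,-0.3,-0.005,1,0,0,39,-0.135,-0.35,-0.005,1,0,0,46,-0.145,-0.4,-0.007,1,0,0,53,-0.146,-0.45,-0.01,1,0,0,60,-0.147,-0.5,-0.015,1,0,0,67,-0.148,-0.55,-0.015,1,0,0,74,-0.149,-0.6,-0.015,1,0,0,80,-0.15,-0.65,-0.015,1,0,0,85.4,-0.15,-0.69,-0.015,1,0,0,85.4,-0.15,-0.709,-0.015,1,0,0,85.4,-0.15,-0.709,-0.015,1,0,0,85.4,-0.15,-0.709,-0.015,1])

```text
clock: 27.72
position: [0.5408, -0.3384, 0.3091]
ee_rot: [0.707, 0.708, 0.0, -0.0]
ft_force: [0.0, 0.4, 0.7]
grip_width: 0.998
grasp_force: 0.0
```

```bash
python3 - <<'E'
from fit import *
locks()
o=status.get_obs();print(o['clock'],o['position'],np.round(o['joint_pos'],2))
E
```

```text
lock x 0.5616 y -0.2584  grasp-yaw -31.5 cost 2.65 area 925 TCP go (array([-2.000e-02, -4.000e-02,  3.165e+01]), array([0.0795, 0.0207, 0.2064]))
lock x 0.5031 y -0.3081  grasp-yaw -12.8 cost 0.09 area 1508 TCP go (array([-1.000e-02, -4.000e-02,  1.297e+01]), array([ 0.03  , -0.0379,  0.2063]))
lock x 0.5638 y -0.3798  grasp-yaw 16.7 cost 0.10 area 1532 TCP go (array([ -0.  ,  -0.05, -16.6 ]), array([-0.0419,  0.0226,  0.2063]))
27.775 [ 0.54110819 -0.33812751  0.3093026 ] [-0.29  0.57  1.21  1.37 -0.53  1.55  0.87]
```

Emit:
play_rows(plan=[0,0,7,0.015,-0.019,0.03,0.9,0,0,13,0.03,-0.038,0.06,0.9,0,0,13,0.03,-0.038,0.1,0.9,0,0,13,0.03,-0.038,0.14,0.9,0,0,13,0.03,-0.038,0.17,0.9,0,0,13,0.03,-0.038,0.195,0.9,0,0,13,0.03,-0.038,0.207,0.9,0,0,13,0.03,-0.038,0.207,0.9,0,0,13,0.03,-0.038,0.207,0.6,0,0,13,0.03,-0.038,0.207,0.4,0,0,13,0.03,-0.038,0.207,0.3,0,0,13,0.03,-0.038,0.207,0.3,0,0,13,0.03,-0.038,0.207,0.3,0,0,13,0.03,-0.038,0.207,0.3], squeeze=60)

```text
clock: 29.52
position: [0.5032, -0.3099, 0.1039]
ee_rot: [0.782, 0.623, 0.001, 0.001]
ft_force: [-0.4, 0.9, 6.9]
grip_width: 0.527
grasp_force: 62.7
```

```bash
python3 - <<'E'
from hook import *
o=status.get_obs();print(o['clock'],o['position'],np.round(o['joint_pos'],2),o['grip_width'])
for n,P,y in (('C',[.56,-.02,.30],40),('pre',hp(2,-.16,.134),85.4)):
    print(n,np.round(P,4),goal(P,y))
E
```

```text
29.525 [ 0.50320571 -0.30988428  0.10390026] [-0.36  0.65  1.13  1.76 -0.64  1.16  0.74] 0.5265661178719175
C [ 0.56 -0.02  0.3 ] (array([  0.1 ,   0.06, -52.97]), array([ 0.2952, -0.0093, -0.1961]))
pre [0.3483 0.3059 0.2235] (array([ 1.000e-01, -8.000e-02,  8.163e+01]), array([ 0.5653, -0.2889, -0.1202]))
```

Emit:
play_rows(plan=[0,0,0,0,0,-0.03,0.3,0,0,0,0,0,-0.08,0.3,0,0,0,0,0,-0.135,0.3,0,0,-4,0.02,0,-0.18,0.3,0,0,-14,0.075,-0.002,-0.196,0.3,0,0,-24,0.13,-0.004,-0.196,0.3,0,0,-34,0.185,-0.006,-0.196,0.3,0,0,-44,0.24,-0.008,-0.196,0.3,0,0,-53,0.295,-0.01,-0.196,0.3,0,0,-60,0.335,-0.05,-0.196,0.3,0,0,-67,0.375,-0.09,-0.196,0.3,0,0,-74,0.415,-0.13,-0.196,0.3,0,0,-81,0.455,-0.17,-0.196,0.3,0,0,-88,0.495,-0.21,-0.18,0.3,0,0,-94,0.53,-0.25,-0.15,0.3,0,0,-98.4,0.555,-0.278,-0.13,0.3,0,0,-98.4,0.5653,-0.2889,-0.12,0.3,0,0,-98.4,0.5653,-0.2889,-0.12,0.3,0,0,-98.4,0.5653,-0.2889,-0.12,0.3])

```text
clock: 31.9
position: [0.3493, 0.3052, 0.2233]
ee_rot: [0.041, 0.999, 0.0, 0.0]
ft_force: [-0.0, -0.0, -4.2]
grip_width: 0.527
grasp_force: 62.6
```

```bash
python3 - <<'E'
from hook import *
o=status.get_obs();print(o['clock'],o['position'],np.round(o['joint_pos'],2),o['grasp_force'],o['grip_width'])
for n,P,y in (('pre2',hp(2,-.16,.024),85.4),('in',hp(2,-.066,.024),85.4)):
    print(n,np.round(P,4),goal(P,y))
E
```

```text
31.9 [0.34926752 0.30516353 0.22328197] [-1.66 -0.07  0.82  1.93  0.05  1.25  0.64] 62.64054894447327 0.5273553701616707
pre2 [0.3483 0.3059 0.1135] (array([ 0.03,  0.05, -0.14]), array([0.0011, 0.0006, 0.1098]))
in [0.442  0.2983 0.1135] (array([ 0.03,  0.05, -0.14]), array([-0.0929,  0.0008,  0.1099]))
```

Emit:
play_rows(plan=[0,0,0,0,0.0008,0.03,0.3,0,0,0,0,0.0008,0.065,0.3,0,0,0,0,0.0008,0.095,0.3,0,0,0,0,0.0008,0.11,0.3,0,0,0,0,0.0008,0.11,0.3,0,0,0,-0.02,0.0008,0.11,0.3,0,0,0,-0.04,0.0008,0.11,0.3,0,0,0,-0.055,0.0008,0.11,0.3,0,0,0,-0.07,0.0008,0.11,0.3,0,0,0,-0.083,0.0008,0.11,0.3,0,0,0,-0.093,0.0008,0.11,0.3,0,0,0,-0.093,0.0008,0.11,0.3])

```text
clock: 33.4
position: [0.4414, 0.2994, 0.1129]
ee_rot: [0.04, 0.999, -0.0, 0.0]
ft_force: [0.1, -0.1, -3.9]
grip_width: 0.526
grasp_force: 62.7
```

Emit:
play_rows(plan=[0,0,0,0,0,0.006,0.3,0,0,0,0,0,0.012,0.3,0,0,0,0,0,0.017,0.3,0,0,0,0,0,0.0185,0.3,0,0,0,0,0,0.0185,0.3])

```text
clock: 34.02
position: [0.4406, 0.2997, 0.0942]
ee_rot: [0.04, 0.999, -0.0, -0.0]
ft_force: [-1.6, 0.1, -0.9]
grip_width: 0.528
grasp_force: 63.1
```

Emit:
play_rows(plan=[0,0,0,0,0,0.001,0.5,0,0,0,0,0,0.001,0.58,0,0,0,0,0,0.001,0.64,0,0,0,0,0,0.001,0.64,0,0,0,0,0,0.001,0.64,0,0,0,0,0,-0.02,0.64,0,0,0,0,0,-0.05,0.64,0,0,0,0,0,-0.09,0.7,0,0,0,0,0,-0.14,1,0,0,0,0,0,-0.2,1,0,0,0,0,0,-0.2,1,0,0,0,0,0,-0.2,1])

```text
clock: 35.52
position: [0.4405, 0.2996, 0.2937]
ee_rot: [0.04, 0.999, 0.0, -0.0]
ft_force: [0.6, 0.5, -0.1]
grip_width: 1.0
grasp_force: 0.0
```

```bash
cat > chk.py <<'E'
from fit import *
def chk(ps):
    m=viewer.camera_model('wrist'); im=viewer.camera('wrist')
    hsv=cv2.cvtColor(im,cv2.COLOR_RGB2HSV);g=(hsv[...,2]>105)&(hsv[...,1]<60)
    for x,y in ps:
        M=mask((x,y,np.radians(-4.6),.07),m,im.shape[:2])>.5; print('hung',M.sum(),(M&g).sum())
    return im
E
python3 - <<'E'
from chk import *
o=status.get_obs();print(o['clock'],o['position'],o['ft_force'],np.round(o['joint_pos'],2))
chk([(.4474,.3793),(.4406,.2997),(.435,.22)])
for P,y in (([.56,-.02,.30],40),([.54,-.34,.31],0)): print(goal(P,y))
E
```

```text
35.525 [0.44049037 0.29958108 0.29374642] [ 0.55853233  0.46305808 -0.07863439] [-1.53  0.12  0.93  1.67 -0.1   1.4   0.91]
hung 1783 1379
hung 1742 1378
hung 1787 1338
(array([-8.000e-02, -1.000e-02,  4.544e+01]), array([-0.1448, -0.3089, -0.0066]))
(array([-8.000e-02,  1.000e-02,  8.544e+01]), array([-0.1503, -0.6295, -0.0163]))
```

That brightness check also passes for the empty hook 3, so it proves nothing. I'll keep my last picture for a final look. On to the third padlock.

Emit:
play_rows(plan=[0,0,6,-0.03,-0.045,-0.007,1,0,0,13,-0.055,-0.09,-0.007,1,0,0,20,-0.08,-0.14,-0.007,1,0,0,27,-0.105,-0.19,-0.007,1,0,0,34,-0.125,-0.245,-0.007,1,0,0,40,-0.14,-0.29,-0.007,1,0,0,47,-0.146,-0.34,-0.01,1,0,0,54,-0.147,-0.39,-0.013,1,0,0,61,-0.148,-0.44,-0.016,1,0,0,68,-0.149,-0.49,-0.016,1,0,0,75,-0.15,-0.54,-0.016,1,0,0,82,-0.15,-0.59,-0.016,1,0,0,85.4,-0.15,-0.6295,-0.016,1,0,0,85.4,-0.15,-0.6295,-0.016,1,0,0,85.4,-0.15,-0.6295,-0.016,1])

```text
clock: 37.45
position: [0.54, -0.3394, 0.309]
ee_rot: [0.707, 0.707, -0.0, -0.001]
ft_force: [0.8, 0.5, -0.7]
grip_width: 1.0
grasp_force: 0.0
```

```bash
python3 - <<'E'
from fit import *
locks()
o=status.get_obs();print(o['clock'],o['position'],np.round(o['joint_pos'],2))
E
```

```text
lock x 0.5643 y -0.2610  grasp-yaw 32.9 cost 3.10 area 726 TCP go (array([-3.000e-02, -6.000e-02, -3.281e+01]), array([0.0775, 0.0242, 0.2063]))
lock x 0.4965 y -0.3333  grasp-yaw 15.8 cost 1.00 area 391 TCP go (array([ -0.04,  -0.06, -15.72]), array([ 0.0053, -0.0437,  0.2063]))
lock x 0.5637 y -0.3796  grasp-yaw 17.9 cost 0.10 area 1534 TCP go (array([ -0.04,  -0.06, -17.75]), array([-0.0411,  0.0234,  0.2062]))
37.5 [ 0.54045649 -0.33872102  0.30927844] [-0.29  0.57  1.2   1.37 -0.53  1.55  0.87]
```

Emit:
play_rows(plan=[0,0,-8,-0.02,0.012,0.03,0.9,0,0,-17.4,-0.0412,0.0232,0.06,0.9,0,0,-17.4,-0.0412,0.0232,0.1,0.9,0,0,-17.4,-0.0412,0.0232,0.14,0.9,0,0,-17.4,-0.0412,0.0232,0.17,0.9,0,0,-17.4,-0.0412,0.0232,0.195,0.9,0,0,-17.4,-0.0412,0.0232,0.207,0.9,0,0,-17.4,-0.0412,0.0232,0.207,0.9,0,0,-17.4,-0.0412,0.0232,0.207,0.6,0,0,-17.4,-0.0412,0.0232,0.207,0.4,0,0,-17.4,-0.0412,0.0232,0.207,0.3,0,0,-17.4,-0.0412,0.0232,0.207,0.3,0,0,-17.4,-0.0412,0.0232,0.207,0.3,0,0,-17.4,-0.0412,0.0232,0.207,0.3], squeeze=60)

```text
clock: 39.25
position: [0.5641, -0.3815, 0.1048]
ee_rot: [0.592, 0.806, 0.0, 0.001]
ft_force: [0.6, 1.5, 6.5]
grip_width: 0.526
grasp_force: 63.5
```

```bash
python3 - <<'E'
from hook import *
o=status.get_obs();print(o['clock'],o['position'],np.round(o['joint_pos'],2),o['grip_width'])
for n,P,y in (('C',[.56,-.02,.30],40),('pre',hp(3,-.16,.134),85.4)):
    print(n,np.round(P,4),goal(P,y))
E
```

```text
39.25 [ 0.56411192 -0.38148485  0.10477383] [-0.11  0.76  0.97  1.5  -0.65  1.23  1.26] 0.5256123490024983
C [ 0.56 -0.02  0.3 ] (array([  0.1 ,   0.12, -22.56]), array([ 0.3458,  0.1048, -0.1956]))
pre [0.3419 0.2261 0.2235] (array([ 5.000e-02,  1.600e-01, -6.796e+01]), array([ 0.6461, -0.0296, -0.1199]))
```

Emit:
play_rows(plan=[0,0,0,0,0,-0.03,0.3,0,0,0,0,0,-0.08,0.3,0,0,0,0,0,-0.135,0.3,0,0,-2,0.03,0.009,-0.18,0.3,0,0,-5,0.08,0.024,-0.196,0.3,0,0,-8,0.135,0.041,-0.196,0.3,0,0,-11,0.19,0.058,-0.196,0.3,0,0,-15,0.245,0.074,-0.196,0.3,0,0,-19,0.3,0.09,-0.196,0.3,0,0,-23,0.346,0.1,-0.196,0.3,0,0,-31,0.395,0.083,-0.196,0.3,0,0,-39,0.445,0.06,-0.196,0.3,0,0,-47,0.495,0.038,-0.196,0.3,0,0,-55,0.545,0.016,-0.19,0.3,0,0,-62,0.595,-0.006,-0.17,0.3,0,0,-68,0.63,-0.022,-0.14,0.3,0,0,-68,0.6461,-0.0296,-0.12,0.3,0,0,-68,0.6461,-0.0296,-0.12,0.3,0,0,-68,0.6461,-0.0296,-0.12,0.3])

```text
clock: 41.62
position: [0.3425, 0.2258, 0.2238]
ee_rot: [0.041, 0.999, 0.0, 0.0]
ft_force: [-0.7, -0.9, -4.0]
grip_width: 0.526
grasp_force: 62.5
```

```bash
python3 - <<'E'
from hook import *
o=status.get_obs();print(o['clock'],o['position'],np.round(o['joint_pos'],2),o['grasp_force'],o['grip_width'])
for n,P,y in (('pre2',hp(3,-.16,.024),85.4),('in',hp(3,-.066,.024),85.4)):
    print(n,np.round(P,4),goal(P,y))
E
```

```text
41.625 [0.34245894 0.22583486 0.22382885] [-1.58 -0.27  0.78  2.05  0.2   1.3   0.61] 62.53163695335388 0.5258069589569486
pre2 [0.3419 0.2261 0.1135] (array([ 0.03,  0.03, -0.07]), array([0.0007, 0.0002, 0.1103]))
in [0.4356 0.2186 0.1135] (array([ 0.03,  0.03, -0.07]), array([-0.0933,  0.0003,  0.1104]))
```

Emit:
play_rows(plan=[0,0,0,0,0.0005,0.03,0.3,0,0,0,0,0.0005,0.065,0.3,0,0,0,0,0.0005,0.095,0.3,0,0,0,0,0.0005,0.11,0.3,0,0,0,0,0.0005,0.11,0.3,0,0,0,-0.02,0.0005,0.11,0.3,0,0,0,-0.04,0.0005,0.11,0.3,0,0,0,-0.055,0.0005,0.11,0.3,0,0,0,-0.07,0.0005,0.11,0.3,0,0,0,-0.083,0.0005,0.11,0.3,0,0,0,-0.093,0.0005,0.11,0.3,0,0,0,-0.093,0.0005,0.11,0.3])

```text
clock: 43.12
position: [0.4352, 0.2195, 0.1138]
ee_rot: [0.04, 0.999, 0.0, 0.001]
ft_force: [-0.1, -0.5, -3.1]
grip_width: 0.526
grasp_force: 62.7
```

Emit:
play_rows(plan=[0,0,0,0,0,0.006,0.3,0,0,0,0,0,0.012,0.3,0,0,0,0,0,0.017,0.3,0,0,0,0,0,0.0185,0.3,0,0,0,0,0,0.0185,0.3])

```text
clock: 43.75
position: [0.4341, 0.2197, 0.0948]
ee_rot: [0.04, 0.999, -0.0, -0.0]
ft_force: [-3.4, -0.2, 2.5]
grip_width: 0.528
grasp_force: 63.5
```

Emit:
play_rows(plan=[0,0,0,0,0,0,0.5,0,0,0,0,0,0,0.58,0,0,0,0,0,0,0.64,0,0,0,0,0,0,0.64,0,0,0,0,0,0,0.64,0,0,0,0,0,-0.02,0.64,0,0,0,0,0,-0.05,0.64,0,0,0,0,0,-0.09,0.7,0,0,0,0,0,-0.14,1,0,0,0,0,0,-0.2,1,0,0,0,0.03,0.05,-0.23,1,0,0,0,0.03,0.08,-0.23,1,0,0,0,0.03,0.08,-0.23,1,0,0,0,0.03,0.08,-0.23,1])

```text
clock: 45.5
position: [0.4111, 0.3008, 0.3243]
ee_rot: [0.04, 0.999, -0.001, 0.0]
ft_force: [0.1, 0.3, -0.3]
grip_width: 0.999
grasp_force: 0.0
```

```bash
python3 - <<'E'
from h import *
snap('wrist','w9.png',(0,0,560,420),1.42)
a=viewer.camera('top'); s=viewer.camera('scene')
im=cv2.imread('pics/w9.png')[:, :]
t=cv2.resize(np.ascontiguousarray(a[195:270,120:265,::-1]),(400,207)); c=cv2.resize(np.ascontiguousarray(s[150:270,190:320,::-1]),(224,207))
o=np.zeros((600,800,3),np.uint8); w=cv2.resize(im,(524,393)); o[:393,:524]=w; o[393:,:400]=t; o[393:,400:624]=c
d=cv2.resize(np.ascontiguousarray(a[190:285,345:445,::-1]),(270,256)); o[:256,526:796]=d
cv2.imwrite('pics/fin.png',o); print(status.get_obs()['clock'],status.get_obs()['position'])
E
```

```text
45.65 [0.41111666 0.30065585 0.32458443]
```

View pics/fin.png

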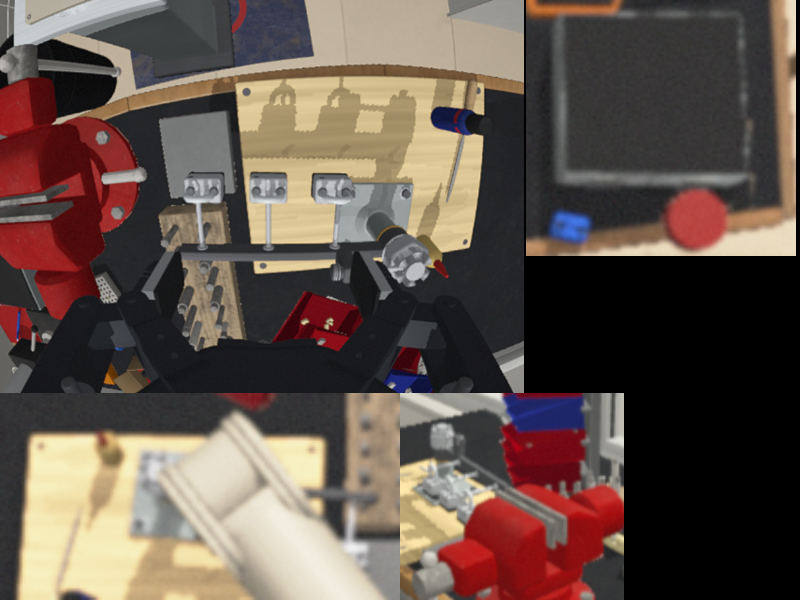

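All three padlocks hang on the hooks at (203,188), (268,188) and (333,188). Their shadows show them hanging, the drawer top is empty, the bystanders in view look in place, and the robot is clear.

```bash
python3 -c "
from workcell import manip
print(manip.hand_in())"
```

```text
the job is handed in; nothing more can be done
None
```

The castle nut is tightened to the first slot facing the pin, the lock pin is pushed home, all three padlocks hang one to a hook, and the job was handed in at about 46 s of the 210 s limit (no verdict returned).

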